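File the new arrivals into the crowded book crate

TASK

Draw the sliding end board of the book crate right back, then take every tall book waiting in the slotted rack and file it upright among the books in the crate, anywhere between the two thick books, gently nudging the standing books aside to make room. Then push the board up so that the whole row stands upright and snug, with no gaps left; do not lift the old books out and leave the mug and the cash tin where they are.

Things in the scene. Friction and masses are not known exactly. Their poses are not given: they have to be found in the camera images.
- crate: fixed open wooden crate, 182 x 352 mm (x, y from -190 to +162), walls 70 mm high; origin on the table. Inside 162 mm wide in x, floor 8 mm thick. The row stands along y, thickness along y, between the fixed end wall (face at y = +150 mm) and the sliding board (face at y = -162 mm when right back). From +y to -y: thick_far, old1, old2, a gap of about 40 mm, old3, thick_near, board
- board (a joint): travel of the sliding end board along the crate's +y, in m: 0 drawn right back, growing as it is pushed towards the row; starts at about 0.06; it slides stiffly (about 2 N) and stays where it is left
- board_top (a point): middle of the top edge of the sliding end board, an upright plywood board 150 mm wide (crate x), 14 mm thick (crate y), its top edge 150 mm above the table: it can be pinched across its thickness from above
- board_face (a point): point on the middle of the face of the sliding board that looks to the row, 60.5 mm above the table
- thick_far_mid (a point): the thick book at the fixed (+y) end of the row: book 150 x 44 mm, 105 mm tall, standing spine up in the crate; the point is its centre, 52.5 mm above its foot. x runs along its 150 mm length, y across its 44 mm thickness, z up
- thick_near_mid (a point): the thick book at the sliding board's end of the row: book 150 x 44 mm, 105 mm tall, standing spine up in the crate; the point is its centre, 52.5 mm above its foot. x runs along its 150 mm length, y across its 44 mm thickness, z up
- old1_mid (a point): thinner book already in the crate, next to thick_far: book 150 x 32 mm, 105 mm tall, standing spine up in the crate; the point is its centre, 52.5 mm above its foot. x runs along its 150 mm length, y across its 32 mm thickness, z up
- old2_mid (a point): thinner book already in the crate: book 150 x 32 mm, 105 mm tall, standing spine up in the crate; the point is its centre, 52.5 mm above its foot. x runs along its 150 mm length, y across its 32 mm thickness, z up
- old3_mid (a point): thinner book already in the crate, next to thick_near: book 150 x 32 mm, 105 mm tall, standing spine up in the crate; the point is its centre, 52.5 mm above its foot. x runs along its 150 mm length, y across its 32 mm thickness, z up
- rack: fixed wooden rack, 224 x 330 mm (x, y), with four slots side by side along its y; origin on the table under its centre; floor 8 mm thick; slots at y = -117, -39, +39, +117 mm, each 32 mm wide and 208 mm long along x, between boards whose tops are 68 mm above the table
- new1_mid (a point): one of the two or three tall books to be filed (None if it is absent): 150 x 28 mm, 155 mm tall, about 0.25 kg, standing spine up in a slot of the rack; it stands 50 mm higher than the books in the crate. The point is its centre, 77.5 mm above its foot. x runs along its 150 mm length, y across its 28 mm thickness, z up
- new2_mid (a point): one of the two or three tall books to be filed (None if it is absent): 150 x 28 mm, 155 mm tall, about 0.25 kg, standing spine up in a slot of the rack; it stands 50 mm higher than the books in the crate. The point is its centre, 77.5 mm above its foot. x runs along its 150 mm length, y across its 28 mm thickness, z up
- new3_mid (a point): one of the two or three tall books to be filed (None if it is absent): 150 x 28 mm, 155 mm tall, about 0.25 kg, standing spine up in a slot of the rack; it stands 50 mm higher than the books in the crate. The point is its centre, 77.5 mm above its foot. x runs along its 150 mm length, y across its 28 mm thickness, z up
- new4_mid (a point): one of the two or three tall books to be filed (None if it is absent): 150 x 28 mm, 155 mm tall, about 0.25 kg, standing spine up in a slot of the rack; it stands 50 mm higher than the books in the crate. The point is its centre, 77.5 mm above its foot. x runs along its 150 mm length, y across its 28 mm thickness, z up
- mug: white mug, 80 mm across and 92 mm tall, origin under its centre; a bystander
- cash_tin: grey cash tin, 90 x 130 x 65 mm with a handle on top, origin under its centre; a bystander
Things that resemble listed ones, but are neither listed nor needed, are in the scene too. Leave any purple or yellow look-alike of the part that bears old3_mid alone.

How it is judged:
On the way, in this order (a step that is already met when the one before it is completed fails the run):
1. the sliding end board has been drawn right back (within 7 mm) (value of joint board below 0.007 m), for 0.2 s.
2. every tall book stands on the crate floor between the two thick books (leaning less than 17 degrees) (x of new1_mid in the frame of crate between -0.02 and 0.02 m and height (world z) of new1_mid between 0.078 and 0.095 m and angle between each of new1_mid, new2_mid, new3_mid, new4_mid's own z axis and vertical below 0.3 rad and y of each of new1_mid, new2_mid, new3_mid, new4_mid in the frame of thick_far_mid below -0.03 m and y of each of new1_mid, new2_mid, new3_mid, new4_mid in the frame of thick_near_mid above 0.03 m and x of new2_mid in the frame of crate between -0.02 and 0.02 m and height (world z) of new2_mid between 0.078 and 0.095 m and x of new3_mid in the frame of crate between -0.02 and 0.02 m and height (world z) of new3_mid between 0.078 and 0.095 m and x of new4_mid in the frame of crate between -0.02 and 0.02 m and height (world z) of new4_mid between 0.078 and 0.095 m), for 0.2 s.
At the end, for the whole second after the job is handed in: Every tall book stands on the crate floor between the two thick books; all books in the crate lean less than 0.1 rad and are at rest; no gap between neighbours in the row, or between thick_near and the board, is more than about 8 mm, nor between thick_far and the end wall more than about 10 mm (x of new1_mid in the frame of crate between -0.02 and 0.02 m and height (world z) of new1_mid between 0.078 and 0.095 m and angle between each of new1_mid, new2_mid, new3_mid, new4_mid, thick_far_mid, old1_mid, old2_mid, old3_mid, thick_near_mid's own z axis and vertical below 0.1 rad and y of each of new1_mid, new2_mid, new3_mid, new4_mid in the frame of thick_far_mid below -0.03 m and y of each of new1_mid, new2_mid, new3_mid, new4_mid in the frame of thick_near_mid above 0.03 m and (y of thick_far_mid in the frame of new1_mid between 0.01 and 0.044 m or y of old1_mid in the frame of new1_mid between 0.01 and 0.038 m or y of old2_mid in the frame of new1_mid between 0.01 and 0.038 m or y of old3_mid in the frame of new1_mid between 0.01 and 0.038 m or y of thick_near_mid in the frame of new1_mid between 0.01 and 0.044 m or y of new2_mid in the frame of new1_mid between 0.01 and 0.036 m or y of new3_mid in the frame of new1_mid between 0.01 and 0.036 m or y of new4_mid in the frame of new1_mid between 0.01 and 0.036 m) and (y of thick_far_mid in the frame of new1_mid between -0.044 and -0.01 m or y of old1_mid in the frame of new1_mid between -0.038 and -0.01 m or y of old2_mid in the frame of new1_mid between -0.038 and -0.01 m or y of old3_mid in the frame of new1_mid between -0.038 and -0.01 m or y of thick_near_mid in the frame of new1_mid between -0.044 and -0.01 m or y of new2_mid in the frame of new1_mid between -0.036 and -0.01 m or y of new3_mid in the frame of new1_mid between -0.036 and -0.01 m or y of new4_mid in the frame of new1_mid between -0.036 and -0.01 m) and x of new2_mid in the frame of crate between -0.02 and 0.02 m and height (world z) of new2_mid between 0.078 and 0.095 m and (y of thick_far_mid in the frame of new2_mid between 0.01 and 0.044 m or y of old1_mid in the frame of new2_mid between 0.01 and 0.038 m or y of old2_mid in the frame of new2_mid between 0.01 and 0.038 m or y of old3_mid in the frame of new2_mid between 0.01 and 0.038 m or y of thick_near_mid in the frame of new2_mid between 0.01 and 0.044 m or y of new1_mid in the frame of new2_mid between 0.01 and 0.036 m or y of new3_mid in the frame of new2_mid between 0.01 and 0.036 m or y of new4_mid in the frame of new2_mid between 0.01 and 0.036 m) and (y of thick_far_mid in the frame of new2_mid between -0.044 and -0.01 m or y of old1_mid in the frame of new2_mid between -0.038 and -0.01 m or y of old2_mid in the frame of new2_mid between -0.038 and -0.01 m or y of old3_mid in the frame of new2_mid between -0.038 and -0.01 m or y of thick_near_mid in the frame of new2_mid between -0.044 and -0.01 m or y of new1_mid in the frame of new2_mid between -0.036 and -0.01 m or y of new3_mid in the frame of new2_mid between -0.036 and -0.01 m or y of new4_mid in the frame of new2_mid between -0.036 and -0.01 m) and x of new3_mid in the frame of crate between -0.02 and 0.02 m and height (world z) of new3_mid between 0.078 and 0.095 m and (y of thick_far_mid in the frame of new3_mid between 0.01 and 0.044 m or y of old1_mid in the frame of new3_mid between 0.01 and 0.038 m or y of old2_mid in the frame of new3_mid between 0.01 and 0.038 m or y of old3_mid in the frame of new3_mid between 0.01 and 0.038 m or y of thick_near_mid in the frame of new3_mid between 0.01 and 0.044 m or y of new1_mid in the frame of new3_mid between 0.01 and 0.036 m or y of new2_mid in the frame of new3_mid between 0.01 and 0.036 m or y of new4_mid in the frame of new3_mid between 0.01 and 0.036 m) and (y of thick_far_mid in the frame of new3_mid between -0.044 and -0.01 m or y of old1_mid in the frame of new3_mid between -0.038 and -0.01 m or y of old2_mid in the frame of new3_mid between -0.038 and -0.01 m or y of old3_mid in the frame of new3_mid between -0.038 and -0.01 m or y of thick_near_mid in the frame of new3_mid between -0.044 and -0.01 m or y of new1_mid in the frame of new3_mid between -0.036 and -0.01 m or y of new2_mid in the frame of new3_mid between -0.036 and -0.01 m or y of new4_mid in the frame of new3_mid between -0.036 and -0.01 m) and x of new4_mid in the frame of crate between -0.02 and 0.02 m and height (world z) of new4_mid between 0.078 and 0.095 m and (y of thick_far_mid in the frame of new4_mid between 0.01 and 0.044 m or y of old1_mid in the frame of new4_mid between 0.01 and 0.038 m or y of old2_mid in the frame of new4_mid between 0.01 and 0.038 m or y of old3_mid in the frame of new4_mid between 0.01 and 0.038 m or y of thick_near_mid in the frame of new4_mid between 0.01 and 0.044 m or y of new1_mid in the frame of new4_mid between 0.01 and 0.036 m or y of new2_mid in the frame of new4_mid between 0.01 and 0.036 m or y of new3_mid in the frame of new4_mid between 0.01 and 0.036 m) and (y of thick_far_mid in the frame of new4_mid between -0.044 and -0.01 m or y of old1_mid in the frame of new4_mid between -0.038 and -0.01 m or y of old2_mid in the frame of new4_mid between -0.038 and -0.01 m or y of old3_mid in the frame of new4_mid between -0.038 and -0.01 m or y of thick_near_mid in the frame of new4_mid between -0.044 and -0.01 m or y of new1_mid in the frame of new4_mid between -0.036 and -0.01 m or y of new2_mid in the frame of new4_mid between -0.036 and -0.01 m or y of new3_mid in the frame of new4_mid between -0.036 and -0.01 m) and height (world z) of each of thick_far_mid, old1_mid, old2_mid, old3_mid, thick_near_mid below 0.07 m and (y of old1_mid in the frame of thick_far_mid between -0.046 and -0.01 m or y of new1_mid in the frame of thick_far_mid between -0.044 and -0.01 m or y of new2_mid in the frame of thick_far_mid between -0.044 and -0.01 m or y of new3_mid in the frame of thick_far_mid between -0.044 and -0.01 m or y of new4_mid in the frame of thick_far_mid between -0.044 and -0.01 m) and (y of old2_mid in the frame of old1_mid between -0.04 and -0.01 m or y of new1_mid in the frame of old1_mid between -0.038 and -0.01 m or y of new2_mid in the frame of old1_mid between -0.038 and -0.01 m or y of new3_mid in the frame of old1_mid between -0.038 and -0.01 m or y of new4_mid in the frame of old1_mid between -0.038 and -0.01 m) and (y of old3_mid in the frame of old2_mid between -0.04 and -0.01 m or y of new1_mid in the frame of old2_mid between -0.038 and -0.01 m or y of new2_mid in the frame of old2_mid between -0.038 and -0.01 m or y of new3_mid in the frame of old2_mid between -0.038 and -0.01 m or y of new4_mid in the frame of old2_mid between -0.038 and -0.01 m) and (y of thick_near_mid in the frame of old3_mid between -0.046 and -0.01 m or y of new1_mid in the frame of old3_mid between -0.038 and -0.01 m or y of new2_mid in the frame of old3_mid between -0.038 and -0.01 m or y of new3_mid in the frame of old3_mid between -0.038 and -0.01 m or y of new4_mid in the frame of old3_mid between -0.038 and -0.01 m) and y of thick_far_mid in the frame of crate above 0.118 m and y of thick_near_mid in the frame of board_face below 0.03 m and linear speed of each of thick_far, old1, old2, old3, thick_near, new1, new2, new3, new4 below 0.02 m/s); the robot touches nothing.
It fails at once if the mug or cash tin is moved more than 30 mm (distance of any of mug, cash_tin from where it was at the start of the episode above 0.03 m).
It fails at once if one of the books already in the crate is lifted out of it (more than 50 mm up) (height (world z) of any of thick_far_mid, old1_mid, old2_mid, old3_mid, thick_near_mid above 0.1105 m).
It fails at once if the fingers press on a book already in the crate with more than 45 N (contact force between the fingers and thick_far above 45 N or contact force between the fingers and old1 above 45 N or contact force between the fingers and old2 above 45 N or contact force between the fingers and old3 above 45 N or contact force between the fingers and thick_near above 45 N).
It fails at once if a tall book is forced against a book already in the crate with more than 70 N (contact force between any of new1, new2, new3, new4 and thick_far above 70 N or contact force between any of new1, new2, new3, new4 and old1 above 70 N or contact force between any of new1, new2, new3, new4 and old2 above 70 N or contact force between any of new1, new2, new3, new4 and old3 above 70 N or contact force between any of new1, new2, new3, new4 and thick_near above 70 N).
Of new1, new2, new3, new4 only 2 to 3 are there at a start; the rules pass over those that are not, and their reading is None.
At some moment in a run one of new1, new2, new3, new4 may be knocked a few centimetres aside while the robot is not near it.
It also fails if it takes over 210 s, if anything falls off the work surface, if the arm or the gripper's body presses on something with over 40 N, if the wrist force passes 120 N, or if a joint passes its speed limit or range.

ROBOT

A 7-joint arm with a two-finger parallel gripper is mounted at the origin on the work surface. World frame = base frame: x ahead of the robot, y to its left, z up, the work surface at z = 0. Lengths are in m, angles in rad, forces in N, time in s.
With the tool pointing down it reaches from about 0.425 to 0.875 m from the base axis. Payload 9.9 kg.
Tool frame: the origin (TCP) lies at the very end of the fingers, on their centre line; the grasp point (between the pads) lies 19 mm behind it (ctrl.tcp_to_grasp is the distance from the TCP to the grasp point, in m); z points along the fingers, y is the direction in which the jaws open and shut (so a half turn about z gives the same grasp; the last joint's range is limited). The gripper opens to 85 mm and grips with 20 to 120 N. Pads are 22 mm wide; open, the fingers measure 114 mm over their backs; the gripper's body (76 mm by 85 mm) begins 54 mm behind the grasp point. The pads swing forward as they close: fully open they stand 13 mm farther back than shut.
Start: joints at [1.089, 0.576, 0.025, 1.437, -0.015, 1.129, -0.057], TCP at [0.261, -0.622, 0.231] pointing down, gripper open.
Joint ranges: [-2.76, 2.76], [-0.34, 2.15], [-1.52, 1.57], [0.19, 2.46], [-1.09, 4.23], [0.17, 1.99], [-2.82, 2.82]. Speed limits (rad/s): [2.22, 2.22, 3.01, 3.01, 3.14, 3.14, 3.14].

INTERFACE

Orientations are given as a rotation vector (axis times angle).
In Python, from rig import telemetry, grab_frame, camera_model, ctrl, search_frame, outline_of gives the robot as it stands.
- The arm moves only by the tool play_rows, never from a script. Its argument "commands" is a list of rows, each an object of numbers: "rx", "ry", "rz": the turn, a rotation vector about the tool's x, y, z in units of 6 degrees (1.0 is 6 degrees); "x", "y", "z": the shift along the tool's x, y, z in units of 30 mm (1.0 is 30 mm); "jaw": the closure in counts, from 0 (fully open) to 255 (shut). A call has 1 to 8 rows; each row shifts and turns the commanded pose from where the row before left it, along the tool's axes as they then stand; what a row does not reach is not made up. A row lasts 1/10 s, in which the tool goes at most 50 mm and 8.59 degrees, less where a joint would pass 70% of its speed; a pose out of reach is approached as far as the arm can. A call is refused whole if a number of a shift passes 1 or a number of a turn 1, either way. A call with a gripper value outside its range is refused whole. The fingers move at their own pace and stop on an object; "force" is the grip in N (left out, the last holds). Time passes only in rows, so rows that do not move let the fingers close. It gives the time, the measured TCP pose, the force and the opening at its end, in the units of the state.
- telemetry.get_obs(): the state, without advancing time (a new reading comes with each control period).
- grab_frame(name): name is "scene" or "top" or "wrist"; returns the picture (400x640x3 uint8, red, green, blue); there is no depth.
- camera_model(name): a dict with "vfov" (degrees; the focal length in pixels is half the picture's height over the tangent of half this angle, whatever the lens; pixels are square), "cx", "cy" (the principal point, pixels), "position" and "rotation" of the camera in the world. Camera axes: x right, y up, looking along -z (the intrinsics and any distortion apply to the point x, -y, -z); pixel columns grow to the right and rows downward; lengths in m; the calibration is good to about 2 mm. A picture is of the moment at which its call begins: read the wrist's pose just before it. camera_model takes no time and is no camera call; for the wrist camera it gives the pose at the moment of the call.
- ctrl.close_job(): hands the job in, once; it reports no verdict.
Trained networks look in the newest picture that a camera, given by its name, has taken for a name from the list of things; names that differ only in an ending like _2 or _b are one class to them, and where a whole thing is asked for, a point or a joint stands for the part that bears it (a point fixed in the world has none). Each returns a list of dicts, best first, with "conf" (0 to 1); they miss things now and then, are a little off and sometimes report something else, mostly with a low value. They report only what shows in the picture. A call takes as long as a camera call. They do not tell look-alikes from the thing itself.
- search_frame(camera, target): "point" ([row, column] in pixels, amid what is visible of it).
- outline_of(camera, target): "pixels" (400x640 bool, what is visible of it) and "point" ([row, column] in pixels, amid what is visible of it).
The state is a dict: "t": time; "q": joint angles; "qvel": joint speeds; "effort": joint torques, N m; "eef_pos": TCP position; "eef_rot": TCP orientation; "force": force on the tool from outside, world axes, zero at the start; "ft_torque": the same for the moment, N m; "opening": finger opening in m.
Only numpy, scipy, OpenCV 4.12 (cv2) and the standard library are available. Lean on these libraries where they do the work, as an engineer would, in place of code of your own. Each camera call takes 0.05 s, during which the arm holds its last target.

## Working session

There is one attempt and no reset: what is moved stays moved. The work goes in short steps, Python scripts to look and compute and a tool call to move; the robot and the scene stay as the last step left them, time stands still between calls to the robot, and variables do not carry over. Pictures are saved under pics/ and viewed, and the job is handed in when it is done.

Besides the shell and the picture viewer there is one more tool, called as name([rows], argument=value, ...), one row to a line, values as JSON. play_rows: Moves the arm, as the interface text tells. Its arguments: {"type":"object","properties":{"commands":{"type":"array"},"force":{"type":"number"}},"required":["commands"]}

```bash
ls; mkdir -p pics; python3 - <<'E'
from rig import telemetry, grab_frame, camera_model, ctrl
import cv2
o=telemetry.get_obs();print({k:o[k] for k in('t','eef_pos','eef_rot','force','opening')})
for n in('scene','top','wrist'):
    m=camera_model(n);print(n,m)
    f=grab_frame(n);cv2.imwrite(f'pics/a_{n}.png',f[:,:,::-1])
E
```

```text
pics
{'t': 0.0, 'eef_pos': array([ 0.26131801, -0.62187651,  0.23043946]), 'eef_rot': array([-3.07806821e+00, -6.20453696e-01,  6.46064820e-04]), 'force': array([ 0.4159194 , -0.97738125, -1.09679152]), 'opening': 0.08547470827890172}
scene {'vfov': 48.43900001216153, 'cx': 316.1407476527057, 'cy': 195.79938841307617, 'position': array([1.02267354, 0.41195345, 1.08758628]), 'rotation': array([0.31072486, 0.63622768, 2.13414994])}
top {'vfov': 42.71320827294937, 'cx': 316.3107731829713, 'cy': 200.75668778738972, 'position': array([0.21608296, 0.03242989, 1.83523743]), 'rotation': array([ 0.14561281, -0.14194553, -1.5503402 ])}
wrist {'vfov': 64.59679556257288, 'cx': 321.75865754157644, 'cy': 199.4777570951575, 'position': array([ 0.33396591, -0.59115331,  0.37292715]), 'rotation': array([-0.27718234,  0.18460385, -1.16135821])}
```

View pics/a_scene.png

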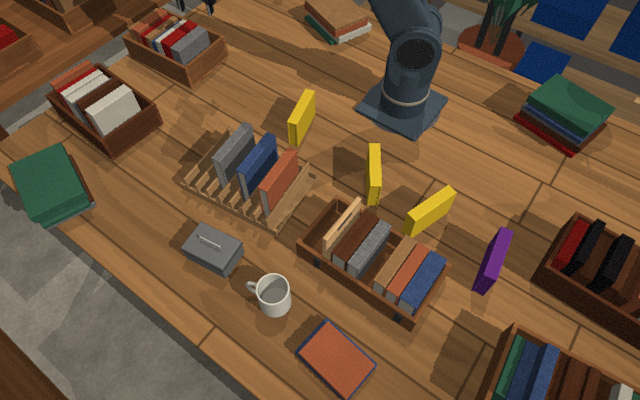

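View pics/a_top.png

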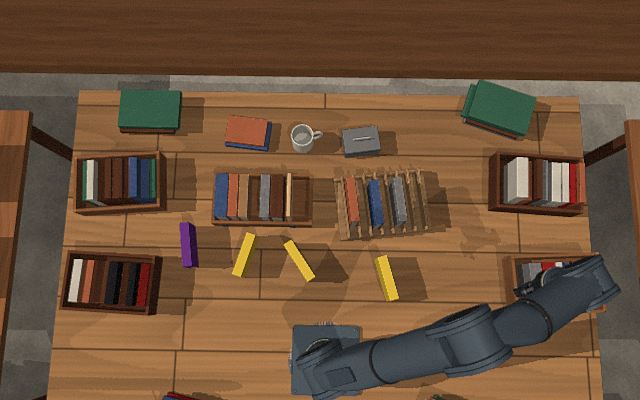

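View pics/a_wrist.png

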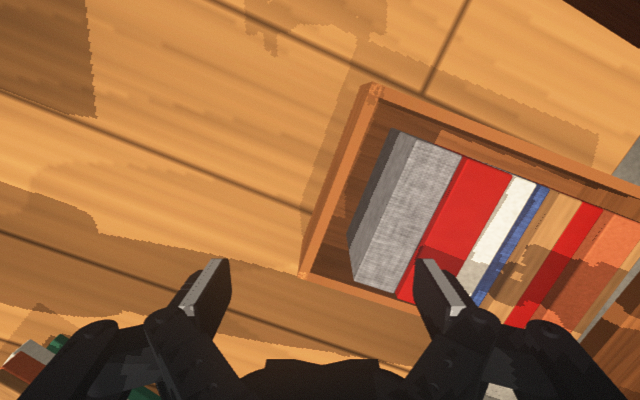

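The top view shows the crate near (262,197). From the left it holds the blue thick_far, orange, tan, the gap, grey, the brown thick_near and the board at (288,197). The rack is near (380,205), with orange, blue and grey tall books. The mug is at (303,137) and the tin at (361,140).

```bash
cat > h.py <<'E'
import numpy as np, cv2
from scipy.spatial.transform import Rotation as R
from rig import telemetry, grab_frame, camera_model, ctrl, search_frame, outline_of
def cam(n):
    m=camera_model(n); f=200/np.tan(np.radians(m['vfov'])/2)
    return dict(f=f,cx=m['cx'],cy=m['cy'],p=np.array(m['position']),R=R.from_rotvec(m['rotation']).as_matrix())
def proj(c,P):
    q=(np.atleast_2d(P)-c['p'])@c['R']
    return np.c_[c['cx']+c['f']*q[:,0]/-q[:,2], c['cy']-c['f']*q[:,1]/-q[:,2]]  # col,row
def back(c,uv,z):
    uv=np.atleast_2d(np.asarray(uv,float))
    d=np.c_[(uv[:,0]-c['cx'])/c['f'],-(uv[:,1]-c['cy'])/c['f'],-np.ones(len(uv))]@c['R'].T
    s=(z-c['p'][2])/d[:,2]
    return c['p']+d*s[:,None]
def T(pose,P):
    x,y,a=pose;P=np.atleast_2d(np.asarray(P,float))
    c,s=np.cos(a),np.sin(a)
    return np.c_[x+c*P[:,0]-s*P[:,1],y+s*P[:,0]+c*P[:,1],P[:,2]]
E
python3 - <<'E'
from h import *
import pickle
D={}
for n in('top','scene'):
    c=cam(n); f=grab_frame(n); D[n]=dict(c=c,f=f)
    for t,z in(('crate',.07),('rack',.068),('thick_far_mid',.113),('old1_mid',.113),('old2_mid',.113),('old3_mid',.113),('thick_near_mid',.113),('board_top',.15),('new1_mid',.163),('mug',.09),('cash_tin',.065)):
        r=outline_of(n,t); D[n][t]=r
        for e in r[:4]:
            print(n,t,round(e['conf'],2),np.round(e['point']).astype(int),np.round(back(c,[e['point'][1],e['point'][0]],z)[0],3),e['pixels'].sum())
pickle.dump(D,open('D.pkl','wb'))
for n in D:
  print(telemetry.get_obs()['t'])
E
```

```text
top crate 0.73 [200 288] [0.543 0.139 0.07 ] 2635
top rack 0.85 [205 389] [ 0.534 -0.216  0.068] 3624
top rack 0.34 [204 291] [0.532 0.129 0.068] 2394
top thick_far_mid 0.84 [200 223] [0.535 0.359 0.113] 600
top old1_mid 0.7 [198 236] [0.541 0.315 0.113] 504
top old2_mid 0.66 [201 288] [0.534 0.136 0.113] 259
top old2_mid 0.56 [197 244] [0.546 0.286 0.113] 599
top old2_mid 0.46 [136 302] [0.764 0.092 0.113] 619
top old3_mid 0.85 [255 246] [0.348 0.271 0.113] 615
top old3_mid 0.85 [280 387] [ 0.272 -0.201  0.113] 582
top old3_mid 0.71 [242 185] [0.386 0.481 0.113] 709
top old3_mid 0.7 [197 263] [0.545 0.223 0.113] 426
top thick_near_mid 0.69 [197 277] [0.547 0.175 0.113] 679
top board_top 0.5 [195 290] [0.548 0.128 0.15 ] 285
top board_top 0.18 [206 389] [ 0.515 -0.203  0.15 ] 3838
top mug 0.79 [139 304] [0.764 0.088 0.09 ] 520
top cash_tin 0.82 [141 362] [ 0.767 -0.12   0.065] 1010
top cash_tin 0.74 [197 291] [0.556 0.129 0.065] 283
scene crate 0.68 [270 341] [0.634 0.191 0.07 ] 5265
scene rack 0.97 [193 238] [ 0.615 -0.167  0.068] 4153
scene rack 0.58 [246 213] [ 0.774 -0.108  0.068
[... 162 characters left out ...]
.113] 968
scene old1_mid 0.5 [180 281] [ 0.533 -0.077  0.113] 1393
scene old2_mid 0.93 [264 395] [0.562 0.294 0.113] 954
scene old3_mid 0.75 [214 428] [0.394 0.29  0.113] 1281
scene old3_mid 0.74 [262 491] [0.423 0.475 0.113] 1297
scene old3_mid 0.71 [251 365] [0.577 0.22  0.113] 1165
scene old3_mid 0.57 [117 300] [ 0.322 -0.174  0.113] 1023
scene thick_near_mid 0.77 [237 352] [0.564 0.172 0.113] 1206
scene thick_near_mid 0.33 [284 423] [0.566 0.373 0.113] 1413
scene thick_near_mid 0.33 [262 396] [0.557 0.294 0.113] 1002
scene new1_mid 0.5 [250 215] [ 0.801 -0.051  0.163] 2124
scene mug 0.58 [292 270] [0.787 0.094 0.09 ] 1303
scene cash_tin 0.6 [248 213] [ 0.777 -0.109  0.065] 2099
1.35
1.35
```

```bash
python3 - <<'E'
import pickle,cv2
from h import *
D=pickle.load(open('D.pkl','rb'))
f=D['top']['f'][:,:,::-1]; cv2.imwrite('pics/b1.png',cv2.resize(f[160:250,200:330],None,fx=6,fy=6,interpolation=2))
cv2.imwrite('pics/b2.png',cv2.resize(f[155:250,320:450],None,fx=6,fy=6,interpolation=2))
f=D['scene']['f'][:,:,::-1]; cv2.imwrite('pics/b3.png',cv2.resize(f[180:330,285:455],None,fx=4,fy=4,interpolation=2))
cv2.imwrite('pics/b4.png',cv2.resize(f[110:240,170:330],None,fx=4.5,fy=4.5,interpolation=2))
E
```

```text
(no output)
```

View pics/b1.png

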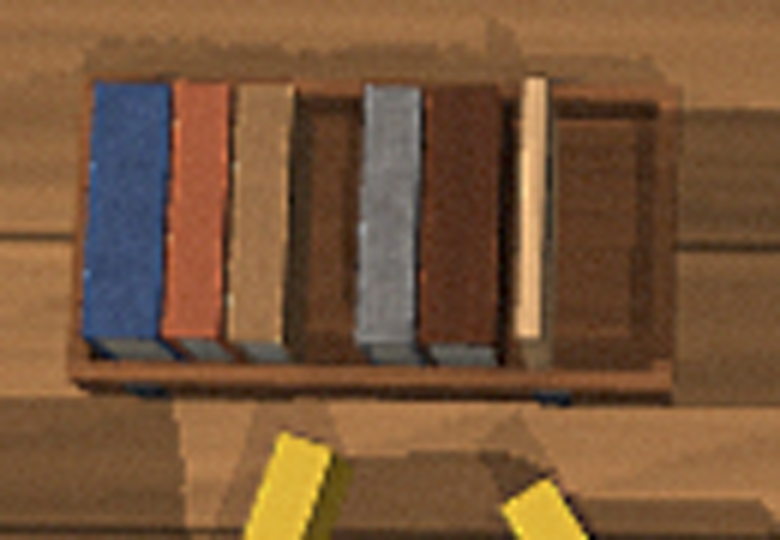

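View pics/b2.png

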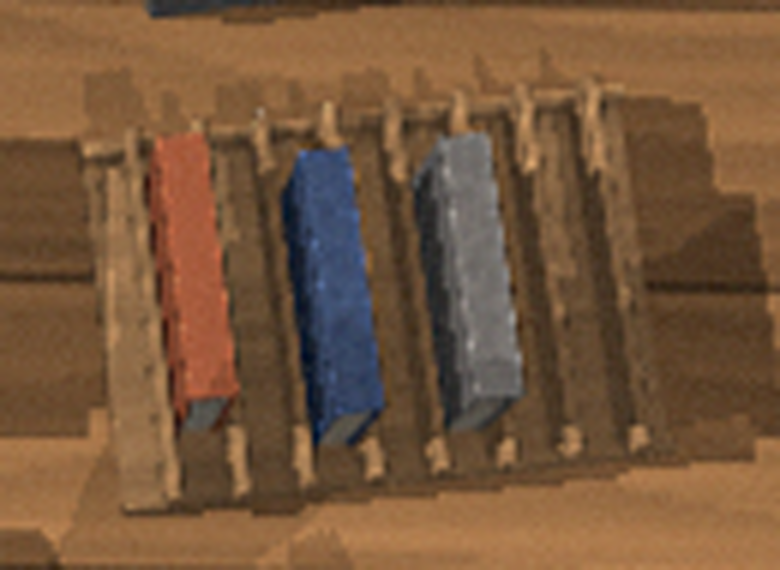

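View pics/b3.png

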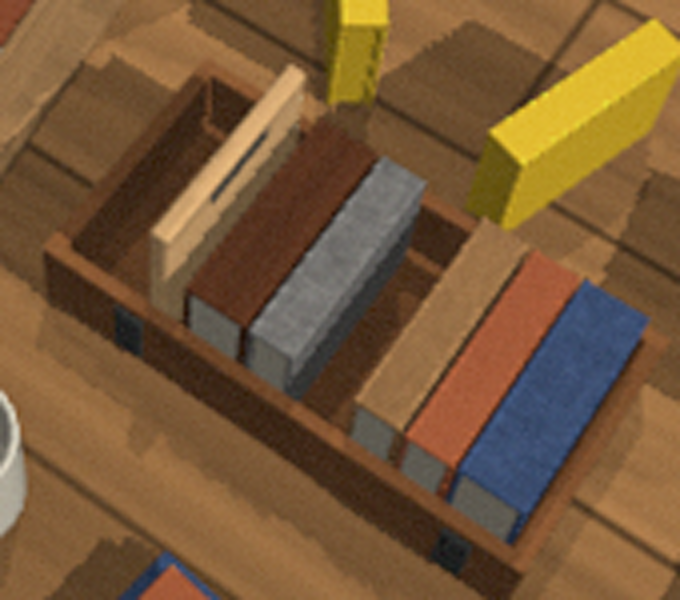

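View pics/b4.png

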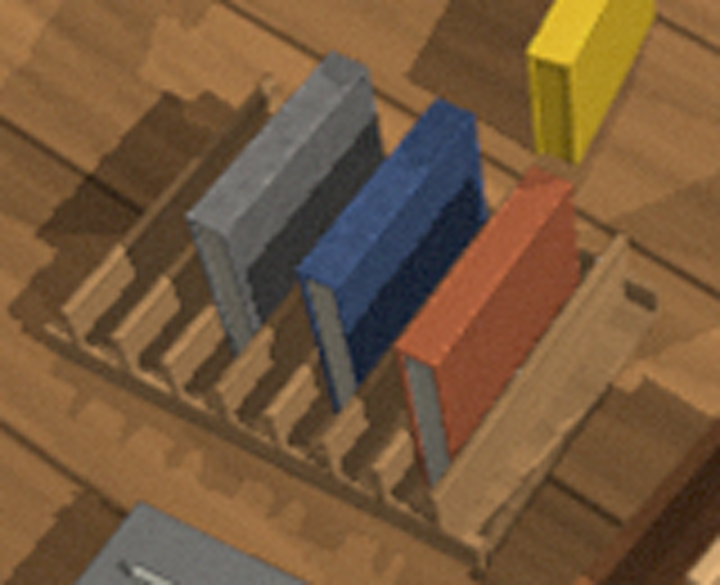

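```bash
cat > fit.py <<'E'
from h import *
from scipy.optimize import least_squares
ct,cs=cam('top'),cam('scene')
t1=lambda L:(np.array(L)+.5)/6-.5+[200,160]
t2=lambda L:(np.array(L)+.5)/6-.5+[320,155]
s3=lambda L:(np.array(L)+.5)/4-.5+[285,180]
s4=lambda L:(np.array(L)+.5)/4.5-.5+[170,110]
# order: (+x+y),(+x-y),(-x-y),(-x+y)
def rect(x0,x1,y0,y1,z):return np.array([[x1,y1,z],[x1,y0,z],[x0,y0,z],[x0,y1,z]])
def fit(name,M,top,sc,g):
    def r(p,sep=0):
        P=T(p,M);a=[]
        if top is not None:a.append(((proj(ct,P)-top)).ravel()*1.8)
        if sc is not None:a.append((proj(cs,P)-sc).ravel())
        return np.concatenate(a)
    for nm,(a,b) in {'both':(top,sc),'top':(top,None),'scene':(None,sc)}.items():
        if a is None and b is None: continue
        rr=lambda p:np.concatenate([ ((proj(c,T(p,M))-o)*w).ravel() for c,o,w in((ct,a,1.8),(cs,b,1)) if o is not None])
        s=least_squares(rr,g,loss='soft_l1'); 
        print(name,nm,np.round(s.x,4),'yaw deg',round(np.degrees(s.x[2]),2),'rms',round(np.sqrt(np.mean(s.fun**2)),2))
        if nm=='both':out=s.x
    return out
if __name__=='__main__':
    C=fit('crate',rect(-.091,.091,-.19,.162,.07),t1([(90,80),(678,88),(670,370),(75,382)]),s3([(515,570),(46,242),(210,68),(662,345)]),[.55,.24,0])
    g=[.55,.2,0]
    B={}
    def bk(n,th,z,top,sc,L=.15):
        B[n]=fit(n,rect(-L/2,L/2,-th/2,th/2,z),top,sc,g)
    o=lambda L:[L[2],L[3],L[0],L[1]] # scene order (-x-y),(-x+y),(+x+y),(+x-y)
    bk('thick_far',.044,.113,t1([(97,83),(170,83),(160,340),(83,335)]),s3(o([(590,285),(648,322),(520,508),(455,472)])))
    bk('old1',.032,.113,t1([(176,80),(230,80),(217,335),(163,333)]),s3(o([(540,255),(583,280),(447,467),(405,440)])))
    bk('old2',.032,.113,t1([(240,85),(294,85),(286,342),(228,338)]),s3(o([(485,222),(528,252),(397,430),(355,402)])))
    bk('old3',.032,.113,t1([(365,86),(420,86),(415,342),(356,340)]),s3(o([(385,160),(425,185),(292,353),(250,328)])))
    bk('thick_near',.044,.113,t1([(428,88),(500,86),(496,346),(420,340)]),s3(o([(325,120),(377,157),(243,325),(190,293)])))
    bk('board',.014,.15,t1([(521,78),(547,78),(540,338),(513,336)]),s3(o([(290,67),(303,75),(168,245),(152,232)])))
    g=[.55,-.2,.2]
    bk('nO',.028,.163,t2([(152,138),(208,134),(235,392),(180,402)]),s4(o([(540,168),(575,185),(440,368),(400,350)])))
    bk('nB',.028,.163,None,s4(o([(440,98),(475,115),(337,288),(300,270)])))
    bk('nG',.028,.163,None,s4(o([(335,52),(368,70),(230,232),(190,215)])))
    for n,b in B.items():
        d=b[:2]-C[:2];c,s=np.cos(C[2]),np.sin(C[2])
        print(n,'in crate',np.round([c*d[0]+s*d[1],-s*d[0]+c*d[1]],4),np.round(np.degrees(b[2]-C[2]),1))
E
python3 fit.py
```

```text
crate both [ 0.5493  0.2415 -0.005 ] yaw deg -0.29 rms 2.26
crate top [0.5501 0.2416 0.0092] yaw deg 0.53 rms 2.23
crate scene [ 0.5504  0.2409 -0.0211] yaw deg -1.21 rms 1.55
thick_far both [ 0.5531  0.3668 -0.0094] yaw deg -0.54 rms 0.87
thick_far top [0.5524 0.3671 0.0025] yaw deg 0.14 rms 0.49
thick_far scene [ 0.5543  0.367  -0.0266] yaw deg -1.53 rms 0.94
old1 both [ 0.555   0.3277 -0.0127] yaw deg -0.73 rms 0.6
old1 top [ 0.5551  0.3277 -0.0041] yaw deg -0.24 rms 0.39
old1 scene [ 0.5548  0.3275 -0.0289] yaw deg -1.66 rms 0.59
old2 both [ 0.5529  0.2904 -0.0025] yaw deg -0.14 rms 0.68
old2 top [0.5524 0.2901 0.0027] yaw deg 0.16 rms 0.39
old2 scene [ 0.5544  0.2912 -0.0158] yaw deg -0.91 rms 0.67
old3 both [ 0.5528  0.2173 -0.0016] yaw deg -0.09 rms 0.76
old3 top [0.553  0.2174 0.0071] yaw deg 0.41 rms 0.34
old3 scene [ 0.5518  0.2167 -0.0193] yaw deg -1.11 rms 0.82
thick_near both [0.5528 0.1765 0.0023] yaw deg 0.13 rms 0.74
thick_near top [0.5527 0.1762 0.0058] yaw deg 0.33 rms 0.58
thick_near scene [ 0.5529  0.1774 -0.0075] yaw deg -0.43 rms 0.83
board both [ 0.5506  0.134 
[... 163 characters left out ...]
4 -0.0791  0.1157] yaw deg 6.63 rms 0.68
nO top [ 0.5345 -0.0793  0.1081] yaw deg 6.19 rms 0.81
nO scene [ 0.5341 -0.0792  0.126 ] yaw deg 7.22 rms 0.39
nB both [ 0.5268 -0.1619  0.1275] yaw deg 7.3 rms 0.38
nB scene [ 0.5268 -0.1619  0.1275] yaw deg 7.3 rms 0.38
nG both [ 0.5354 -0.2391  0.1275] yaw deg 7.3 rms 0.62
nG scene [ 0.5354 -0.2391  0.1275] yaw deg 7.3 rms 0.62
thick_far in crate [0.0032 0.1253] -0.3
old1 in crate [0.0052 0.0862] -0.4
old2 in crate [0.0033 0.0489] 0.1
old3 in crate [ 0.0036 -0.0242] 0.2
thick_near in crate [ 0.0038 -0.065 ] 0.4
board in crate [ 0.0018 -0.1075] 0.2
nO in crate [-0.0133 -0.3207] 6.9
nB in crate [-0.0205 -0.4035] 7.6
nG in crate [-0.0115 -0.4807] 7.6
```

play_rows([
  {"rz":0.95,"z":-0.4,"jaw":0},
  {"rz":0.95,"z":-0.4},
  {"rz":0.95,"z":-0.4},
  {"rz":0.95},
  {},
  {},
], force=40)

```text
$.commands[0]: bad value
```

play_rows([
  {"rx":0,"ry":0,"rz":0.95,"x":0,"y":0,"z":-0.4,"jaw":0},
  {"rx":0,"ry":0,"rz":0.95,"x":0,"y":0,"z":-0.4,"jaw":0},
  {"rx":0,"ry":0,"rz":0.95,"x":0,"y":0,"z":-0.4,"jaw":0},
  {"rx":0,"ry":0,"rz":0.95,"x":0,"y":0,"z":0,"jaw":0},
  {"rx":0,"ry":0,"rz":0,"x":0,"y":0,"z":0,"jaw":0},
], force=40)

```text
t: 1.85
eef_pos: [0.2617, -0.6224, 0.2676]
eef_rot: [3.141, -0.003, 0.0]
force: [-0.2, 0.0, -1.1]
opening: 0.0854
```

play_rows([
  {"rx":0,"ry":0,"rz":0,"x":1,"y":-1,"z":0,"jaw":0},
  {"rx":0,"ry":0,"rz":0,"x":1,"y":-1,"z":0,"jaw":0},
  {"rx":0,"ry":0,"rz":0,"x":1,"y":-1,"z":0,"jaw":0},
  {"rx":0,"ry":0,"rz":0,"x":1,"y":-1,"z":0,"jaw":0},
  {"rx":0,"ry":0,"rz":0,"x":1,"y":-1,"z":0,"jaw":0},
  {"rx":0,"ry":0,"rz":0,"x":1,"y":-1,"z":0,"jaw":0},
  {"rx":0,"ry":0,"rz":0,"x":1,"y":-1,"z":0,"jaw":0},
  {"rx":0,"ry":0,"rz":0,"x":1,"y":-1,"z":0,"jaw":0},
])

```text
t: 2.65
eef_pos: [0.5024, -0.3809, 0.2671]
eef_rot: [-3.141, -0.005, 0.001]
force: [0.7, -1.2, -0.1]
opening: 0.0853
```

play_rows([
  {"rx":0,"ry":0,"rz":0,"x":1,"y":-1,"z":0,"jaw":60},
  {"rx":0,"ry":0,"rz":0,"x":0.6,"y":-1,"z":0,"jaw":60},
  {"rx":0,"ry":0,"rz":0,"x":0,"y":-1,"z":0,"jaw":60},
  {"rx":0,"ry":0,"rz":0,"x":0,"y":-1,"z":0,"jaw":60},
  {"rx":0,"ry":0,"rz":0,"x":0,"y":-1,"z":0,"jaw":60},
  {"rx":0,"ry":0,"rz":0,"x":0,"y":-1,"z":0,"jaw":60},
  {"rx":0,"ry":0,"rz":0,"x":0,"y":-1,"z":0,"jaw":60},
  {"rx":0,"ry":0,"rz":0,"x":0,"y":-1,"z":0,"jaw":60},
])

```text
t: 3.45
eef_pos: [0.5493, -0.1411, 0.2671]
eef_rot: [3.142, 0.005, -0.001]
force: [0.5, 0.3, 0.4]
opening: 0.065
```

play_rows([
  {"rx":0,"ry":0,"rz":0,"x":0,"y":-1,"z":0,"jaw":130},
  {"rx":0,"ry":0,"rz":0,"x":0,"y":-1,"z":0,"jaw":130},
  {"rx":0,"ry":0,"rz":0,"x":0,"y":-1,"z":0,"jaw":130},
  {"rx":0,"ry":0,"rz":0,"x":0,"y":-1,"z":0,"jaw":130},
  {"rx":0,"ry":0,"rz":0,"x":0,"y":-1,"z":0,"jaw":130},
  {"rx":0,"ry":0,"rz":0,"x":0,"y":-1,"z":0,"jaw":130},
  {"rx":0,"ry":0,"rz":0,"x":0,"y":-1,"z":0,"jaw":130},
  {"rx":0,"ry":0,"rz":0,"x":0,"y":0,"z":0,"jaw":130},
])

```text
t: 4.25
eef_pos: [0.5491, 0.0729, 0.267]
eef_rot: [-3.139, -0.015, 0.001]
force: [-0.1, -0.2, 0.2]
opening: 0.0417
```

play_rows([
  {"rx":0,"ry":0,"rz":0,"x":0,"y":-1,"z":0,"jaw":130},
  {"rx":0,"ry":0,"rz":0,"x":0,"y":-1,"z":0,"jaw":130},
  {"rx":0,"ry":0,"rz":0,"x":0,"y":0,"z":0,"jaw":130},
])

```text
t: 4.55
eef_pos: [0.5491, 0.132, 0.2669]
eef_rot: [-3.139, -0.012, 0.001]
force: [0.8, 0.4, 0.1]
opening: 0.0423
```

```bash
python3 - <<'E'
from h import *
c=cam('wrist'); f=grab_frame('wrist').copy(); print(telemetry.get_obs()['eef_pos'])
C=(.5505,.2415,0)
def box(x0,x1,y0,y1,z,col):
    P=proj(c,T(C,[[x1,y1,z],[x1,y0,z],[x0,y0,z],[x0,y1,z]]));cv2.polylines(f,[np.int32(np.round(P))],True,col,1);print(np.round(P).tolist())
box(-.075,.075,-.1145,-.1005,.15,(255,0,0))
box(-.075,.075,-.087,-.043,.113,(0,255,0))
box(-.075,.075,-.0402,-.0082,.113,(0,255,255))
box(-.091,.091,-.19,.162,.07,(255,255,0))
cv2.imwrite('pics/c1.png',f[:,:,::-1])
E
```

```text
[0.549275   0.12935427 0.26697315]
[[311.0, 100.0], [329.0, 100.0], [327.0, 269.0], [311.0, 269.0]]
[[248.0, 99.0], [298.0, 99.0], [300.0, 250.0], [257.0, 250.0]]
[[209.0, 98.0], [245.0, 99.0], [255.0, 250.0], [224.0, 250.0]]
[[53.0, 80.0], [403.0, 83.0], [389.0, 247.0], [92.0, 244.0]]
```

View pics/c1.png

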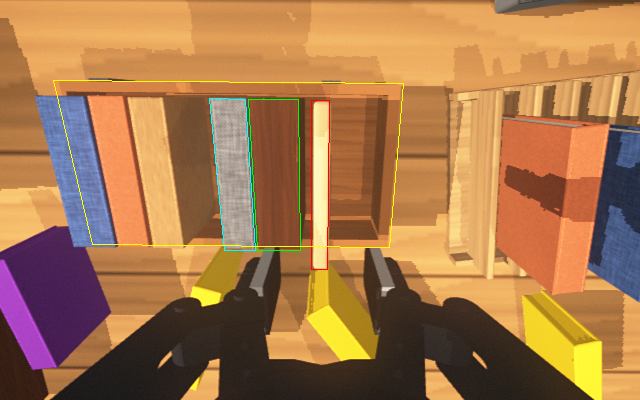

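play_rows([
  {"rx":0,"ry":0,"rz":0,"x":0,"y":-0.1,"z":1,"jaw":130},
  {"rx":0,"ry":0,"rz":0,"x":0,"y":0,"z":1,"jaw":130},
  {"rx":0,"ry":0,"rz":0,"x":0,"y":0,"z":1,"jaw":130},
  {"rx":0,"ry":0,"rz":0,"x":0,"y":0,"z":1,"jaw":130},
  {"rx":0,"ry":0,"rz":0,"x":0,"y":0,"z":0.7,"jaw":130},
  {"rx":0,"ry":0,"rz":0,"x":0,"y":0,"z":0,"jaw":255},
  {"rx":0,"ry":0,"rz":0,"x":0,"y":0,"z":0,"jaw":255},
  {"rx":0,"ry":0,"rz":0,"x":0,"y":0,"z":0,"jaw":255},
], force=40)

```text
t: 5.4
eef_pos: [0.5496, 0.13, 0.1267]
eef_rot: [3.141, -0.0, -0.0]
force: [1.6, -0.5, -11.3]
opening: 0.0132
```

play_rows([
  {"rx":0,"ry":0,"rz":0,"x":0,"y":0.4,"z":0,"jaw":255},
  {"rx":0,"ry":0,"rz":0,"x":0,"y":0.4,"z":0,"jaw":255},
  {"rx":0,"ry":0,"rz":0,"x":0,"y":0.4,"z":0,"jaw":255},
  {"rx":0,"ry":0,"rz":0,"x":0,"y":0.4,"z":0,"jaw":255},
  {"rx":0,"ry":0,"rz":0,"x":0,"y":0.3,"z":0,"jaw":255},
  {"rx":0,"ry":0,"rz":0,"x":0,"y":0.1,"z":0,"jaw":255},
  {"rx":0,"ry":0,"rz":0,"x":0,"y":0,"z":0,"jaw":255},
])

```text
t: 6.1
eef_pos: [0.5495, 0.0745, 0.1267]
eef_rot: [-3.136, -0.004, -0.001]
force: [-2.2, 16.9, -6.1]
opening: 0.0133
```

play_rows([
  {"rx":0,"ry":0,"rz":0,"x":0,"y":0.1,"z":0,"jaw":255},
  {"rx":0,"ry":0,"rz":0,"x":0,"y":0,"z":0,"jaw":255},
  {"rx":0,"ry":0,"rz":0,"x":0,"y":0,"z":0,"jaw":255},
])

```text
t: 6.4
eef_pos: [0.5495, 0.0744, 0.1267]
eef_rot: [-3.134, -0.008, -0.001]
force: [-2.4, 25.7, -6.8]
opening: 0.0133
```

play_rows([
  {"rx":0,"ry":0,"rz":0,"x":0,"y":-0.25,"z":0,"jaw":150},
  {"rx":0,"ry":0,"rz":0,"x":0,"y":0,"z":0,"jaw":150},
  {"rx":0,"ry":0,"rz":0,"x":0,"y":0,"z":-1,"jaw":130},
  {"rx":0,"ry":0,"rz":0,"x":0,"y":0,"z":-1,"jaw":100},
  {"rx":0,"ry":0,"rz":0,"x":0,"y":0,"z":-1,"jaw":80},
  {"rx":0,"ry":0,"rz":0,"x":0,"y":0,"z":-1,"jaw":80},
  {"rx":0,"ry":0,"rz":0,"x":0,"y":1,"z":-1,"jaw":80},
  {"rx":0,"ry":0,"rz":0,"x":0,"y":1,"z":-1,"jaw":80},
])

```text
t: 7.2
eef_pos: [0.5496, 0.0133, 0.3083]
eef_rot: [3.141, 0.0, 0.002]
force: [0.2, -1.3, -0.5]
opening: 0.0588
```

play_rows([
  {"rx":0,"ry":0,"rz":0,"x":0,"y":1,"z":-1,"jaw":80},
  {"rx":0,"ry":0,"rz":0,"x":0,"y":1,"z":0,"jaw":80},
  {"rx":0,"ry":0,"rz":0,"x":0,"y":0,"z":0,"jaw":80},
])

```text
t: 7.5
eef_pos: [0.5495, -0.0518, 0.3381]
eef_rot: [3.138, -0.014, 0.005]
force: [-0.4, -0.7, -0.1]
opening: 0.0587
```

```bash
cat > look.py <<'E'
import sys
from h import *
n,out=sys.argv[1],sys.argv[2]
print(telemetry.get_obs()['t'],telemetry.get_obs()['eef_pos'])
c=cam(n); f=grab_frame(n).copy()
cv2.imwrite('pics/raw_'+out+'.png',f[:,:,::-1])
C=(.5505,.2415,0)
def box(pose,L,th,z,col):
    P=proj(c,T(pose,[[L/2,th/2,z],[L/2,-th/2,z],[-L/2,-th/2,z],[-L/2,th/2,z]]));cv2.polylines(f,[np.int32(np.round(P))],True,col,1)
# args: x,y,yawdeg,th,z,len
for a,col in zip(sys.argv[3:],[(255,0,0),(0,255,0),(0,255,255),(255,0,255),(255,255,0),(255,255,255)]*3):
    x,y,w,th,z=map(float,a.split(',')); box((x,y,np.radians(w)),.15,th,z,col)
cv2.imwrite('pics/'+out+'.png',f[:,:,::-1])
E
python3 look.py wrist d1 .534,-.079,6.6,.028,.163 .5268,-.162,7.3,.028,.163 .5505,.0725,0,.014,.15
```

```text
7.5 [ 0.54947099 -0.05183898  0.33806636]
```

View pics/d1.png

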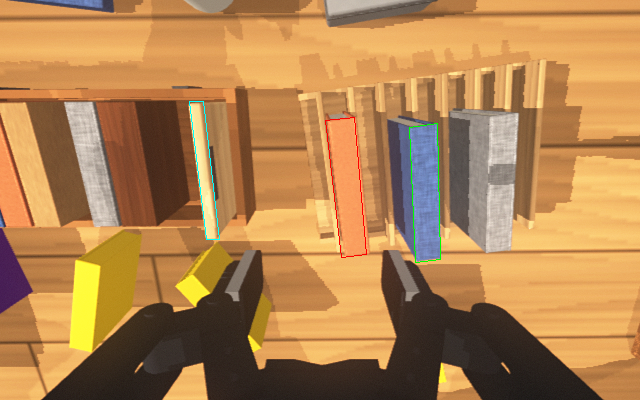

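play_rows([
  {"rx":0,"ry":0,"rz":0,"x":-0.5,"y":0.8,"z":0,"jaw":80},
  {"rx":0,"ry":0,"rz":-0.6,"x":0,"y":0,"z":1,"jaw":80},
  {"rx":0,"ry":0,"rz":-0.55,"x":0,"y":0,"z":1,"jaw":80},
  {"rx":0,"ry":0,"rz":0,"x":0,"y":0,"z":1,"jaw":80},
  {"rx":0,"ry":0,"rz":0,"x":0,"y":0,"z":1,"jaw":80},
  {"rx":0,"ry":0,"rz":0,"x":0,"y":0,"z":0,"jaw":80},
  {"rx":0,"ry":0,"rz":0,"x":0,"y":0,"z":0,"jaw":80},
])

```text
t: 8.25
eef_pos: [0.5346, -0.0687, 0.2168]
eef_rot: [-3.136, -0.189, 0.001]
force: [0.9, 0.7, 0.6]
opening: 0.0586
```

```bash
python3 look.py wrist d2 .534,-.079,6.6,.028,.163 .5268,-.162,7.3,.028,.163 ; python3 -c "
from h import *
o=telemetry.get_obs();M=R.from_rotvec(o['eef_rot']).as_matrix();print(o['eef_pos']);print(M.round(3))"
```

```text
8.25 [ 0.53461827 -0.06869956  0.21677449]
[ 0.53524626 -0.06871632  0.21755256]
[[ 0.993  0.12   0.001]
 [ 0.12  -0.993 -0.   ]
 [ 0.001  0.    -1.   ]]
```

View pics/d2.png

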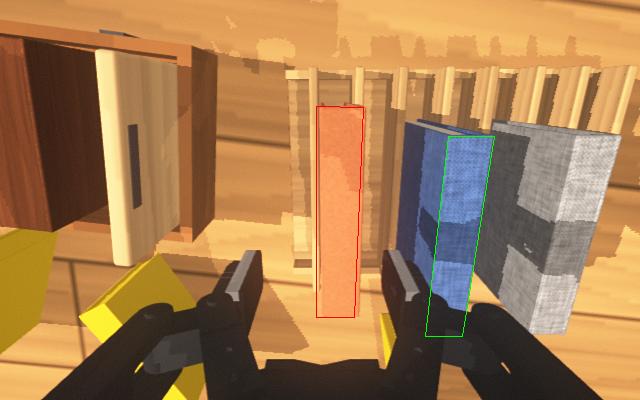

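play_rows([
  {"rx":0,"ry":0,"rz":0,"x":-0.05,"y":0.35,"z":0.8,"jaw":80},
  {"rx":0,"ry":0,"rz":0,"x":0,"y":0,"z":1,"jaw":80},
  {"rx":0,"ry":0,"rz":0,"x":0,"y":0,"z":1,"jaw":80},
  {"rx":0,"ry":0,"rz":0,"x":0,"y":0,"z":0,"jaw":80},
  {"rx":0,"ry":0,"rz":0,"x":0,"y":0,"z":0,"jaw":255},
  {"rx":0,"ry":0,"rz":0,"x":0,"y":0,"z":0,"jaw":255},
  {"rx":0,"ry":0,"rz":0,"x":0,"y":0,"z":0,"jaw":255},
  {"rx":0,"ry":0,"rz":0,"x":0,"y":0,"z":0,"jaw":255},
], force=60)

```text
t: 9.1
eef_pos: [0.536, -0.0797, 0.1346]
eef_rot: [3.135, 0.189, 0.007]
force: [1.5, -1.4, 8.4]
opening: 0.0269
```

play_rows([
  {"rx":0,"ry":0,"rz":0,"x":0,"y":0,"z":-0.5,"jaw":255},
  {"rx":0,"ry":0,"rz":0,"x":0,"y":0,"z":-0.8,"jaw":255},
  {"rx":0,"ry":0,"rz":0,"x":0,"y":0,"z":-1,"jaw":255},
  {"rx":0,"ry":0,"rz":0,"x":0,"y":0,"z":-1,"jaw":255},
  {"rx":0,"ry":0,"rz":0,"x":0,"y":0,"z":-1,"jaw":255},
  {"rx":0,"ry":0,"rz":0.6,"x":0,"y":0,"z":-1,"jaw":255},
  {"rx":0,"ry":0,"rz":0.55,"x":0,"y":0,"z":-0.6,"jaw":255},
  {"rx":0,"ry":0,"rz":0,"x":0,"y":0,"z":0,"jaw":255},
])

```text
t: 9.9
eef_pos: [0.5355, -0.0795, 0.3127]
eef_rot: [3.141, -0.002, 0.009]
force: [0.6, -0.2, -2.9]
opening: 0.027
```

```bash
python3 look.py scene e1;python3 -c "
from h import *
o=telemetry.get_obs();M=R.from_rotvec(o['eef_rot']).as_matrix();print(o['eef_pos'],o['force']);print(M.round(3))"
```

```text
9.9 [ 0.53545894 -0.0795258   0.31272918]
[ 0.53467243 -0.07939089  0.31067874] [ 0.1800459   0.66727593 -2.56877299]
[[ 1.     0.001  0.003]
 [ 0.001 -1.    -0.   ]
 [ 0.003  0.    -1.   ]]
```

View pics/e1.png

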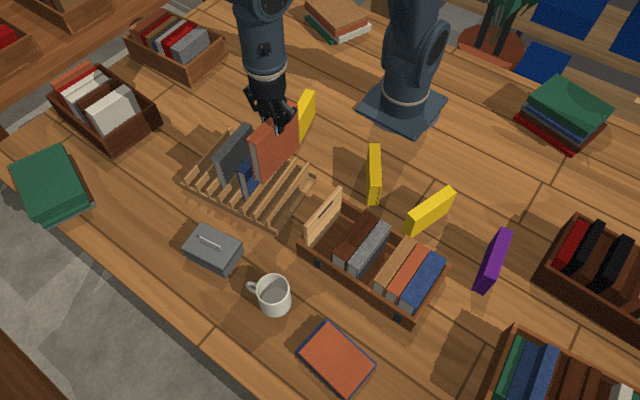

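play_rows([
  {"rx":0,"ry":0,"rz":0,"x":0.3,"y":-0.6,"z":0,"jaw":255},
  {"rx":0,"ry":0,"rz":0,"x":0.3,"y":-1,"z":0,"jaw":255},
  {"rx":0,"ry":0,"rz":0,"x":0,"y":-1,"z":0,"jaw":255},
  {"rx":0,"ry":0,"rz":0,"x":0,"y":-1,"z":0,"jaw":255},
  {"rx":0,"ry":0,"rz":0,"x":0,"y":-1,"z":0,"jaw":255},
  {"rx":0,"ry":0,"rz":0,"x":0,"y":-1,"z":0,"jaw":255},
  {"rx":0,"ry":0,"rz":0,"x":0,"y":-1,"z":0,"jaw":255},
  {"rx":0,"ry":0,"rz":0,"x":0,"y":-1,"z":0,"jaw":255},
])

```text
t: 10.75
eef_pos: [0.5515, 0.1496, 0.3078]
eef_rot: [3.141, 0.003, -0.004]
force: [-0.3, -0.2, -3.1]
opening: 0.0274
```

play_rows([
  {"rx":0,"ry":0,"rz":0,"x":0,"y":-1,"z":0,"jaw":255},
  {"rx":0,"ry":0,"rz":0,"x":0,"y":-1,"z":0,"jaw":255},
  {"rx":0,"ry":0,"rz":0,"x":0,"y":-1,"z":0,"jaw":255},
  {"rx":0,"ry":0,"rz":0,"x":0,"y":-0.5,"z":0,"jaw":255},
  {"rx":0,"ry":0,"rz":0,"x":0,"y":0,"z":0,"jaw":255},
  {"rx":0,"ry":0,"rz":0,"x":0,"y":0,"z":0,"jaw":255},
])

```text
t: 11.35
eef_pos: [0.5523, 0.2523, 0.3085]
eef_rot: [3.14, -0.0, -0.002]
force: [0.3, 0.3, -2.2]
opening: 0.0274
```

```bash
python3 look.py wrist e2 .5505,.2415,0,.352,.07;python3 look.py scene e3; python3 -c "
from h import *
o=telemetry.get_obs();M=R.from_rotvec(o['eef_rot']).as_matrix();print(o['eef_pos'],o['force']);print(M.round(3))"
```

```text
11.35 [0.55232993 0.25229784 0.30849272]
11.4 [0.5525978  0.25166699 0.30882097]
[0.55268942 0.25159527 0.30906465] [ 0.17756184 -0.0616452  -2.51163697]
[[ 1.    -0.002 -0.   ]
 [-0.002 -1.    -0.001]
 [-0.     0.001 -1.   ]]
```

View pics/e2.png

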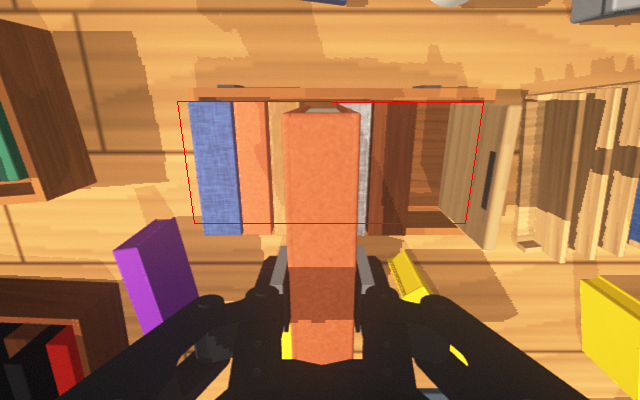

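View pics/e3.png

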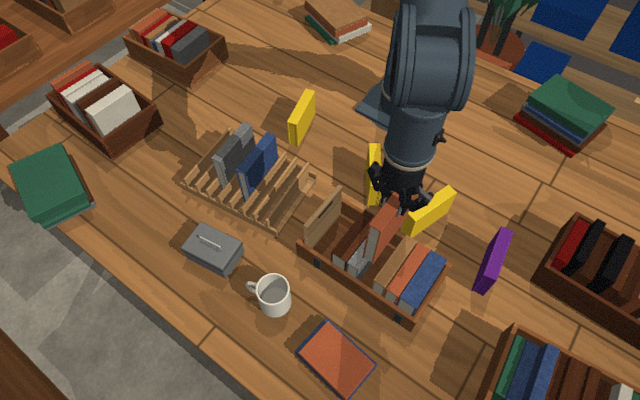

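play_rows([
  {"rx":0,"ry":0,"rz":0,"x":0,"y":-0.08,"z":0.7,"jaw":255},
  {"rx":0,"ry":0,"rz":0,"x":0,"y":0,"z":0.9,"jaw":255},
  {"rx":0,"ry":0,"rz":0,"x":0,"y":0,"z":0.6,"jaw":255},
  {"rx":0,"ry":0,"rz":0,"x":0,"y":0,"z":0.6,"jaw":255},
  {"rx":0,"ry":0,"rz":0,"x":0,"y":0,"z":0,"jaw":255},
])

```text
t: 11.95
eef_pos: [0.5515, 0.2537, 0.2232]
eef_rot: [3.139, -0.003, -0.006]
force: [-0.8, 0.2, -1.8]
opening: 0.0269
```

play_rows([
  {"rx":0,"ry":0,"rz":0,"x":0,"y":0,"z":0.5,"jaw":255},
  {"rx":0,"ry":0,"rz":0,"x":0,"y":0,"z":0.6,"jaw":255},
  {"rx":0,"ry":0,"rz":0,"x":0,"y":0,"z":0.6,"jaw":255},
  {"rx":0,"ry":0,"rz":0,"x":0,"y":0,"z":0.6,"jaw":255},
  {"rx":0,"ry":0,"rz":0,"x":0,"y":0,"z":0.4,"jaw":255},
  {"rx":0,"ry":0,"rz":0,"x":0,"y":0,"z":0,"jaw":255},
])

```text
t: 12.55
eef_pos: [0.5521, 0.2551, 0.1436]
eef_rot: [3.14, -0.001, -0.002]
force: [-0.4, -0.3, -2.1]
opening: 0.0273
```

play_rows([
  {"rx":0,"ry":0,"rz":0,"x":0,"y":0,"z":0.2,"jaw":255},
  {"rx":0,"ry":0,"rz":0,"x":0,"y":0.2,"z":0,"jaw":255},
  {"rx":0,"ry":0,"rz":0,"x":0,"y":0.2,"z":0,"jaw":255},
  {"rx":0,"ry":0,"rz":0,"x":0,"y":0.2,"z":0,"jaw":255},
  {"rx":0,"ry":0,"rz":0,"x":0,"y":0.2,"z":0,"jaw":255},
  {"rx":0,"ry":0,"rz":0,"x":0,"y":0.2,"z":0,"jaw":255},
])

```text
t: 13.15
eef_pos: [0.5528, 0.2264, 0.1389]
eef_rot: [-3.14, -0.0, -0.002]
force: [1.2, 5.4, -3.9]
opening: 0.0274
```

```bash
python3 look.py scene e4; python3 -c "
import cv2
f=cv2.imread('pics/e4.png')[150:340,270:470];cv2.imwrite('pics/e4z.png',cv2.resize(f,None,fx=3.8,fy=3,interpolation=2))"
```

```text
13.15 [0.55275972 0.22635482 0.13892104]
```

View pics/e4z.png

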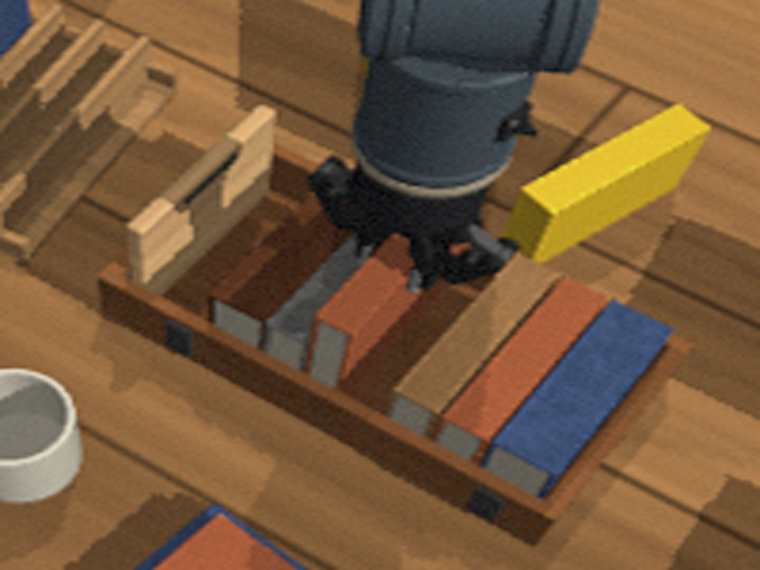

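play_rows([
  {"rx":0,"ry":0,"rz":0,"x":0,"y":0.25,"z":0,"jaw":255},
  {"rx":0,"ry":0,"rz":0,"x":0,"y":0.25,"z":0,"jaw":255},
  {"rx":0,"ry":0,"rz":0,"x":0,"y":0.25,"z":0,"jaw":255},
  {"rx":0,"ry":0,"rz":0,"x":0,"y":0.25,"z":0,"jaw":255},
  {"rx":0,"ry":0,"rz":0,"x":0,"y":0.25,"z":0,"jaw":255},
  {"rx":0,"ry":0,"rz":0,"x":0,"y":0.25,"z":0,"jaw":255},
  {"rx":0,"ry":0,"rz":0,"x":0,"y":0.1,"z":0,"jaw":255},
  {"rx":0,"ry":0,"rz":0,"x":0,"y":0,"z":0,"jaw":255},
])

```text
t: 14.0
eef_pos: [0.5523, 0.1765, 0.1382]
eef_rot: [3.14, -0.002, -0.001]
force: [-0.4, -0.0, -1.9]
opening: 0.027
```

```bash
python3 look.py scene e5; python3 -c "
import cv2
f=cv2.imread('pics/e5.png')[150:340,270:470];cv2.imwrite('pics/e5z.png',cv2.resize(f,None,fx=3.8,fy=3,interpolation=2))"
```

```text
14.0 [0.55229454 0.17646281 0.13815954]
```

View pics/e5z.png

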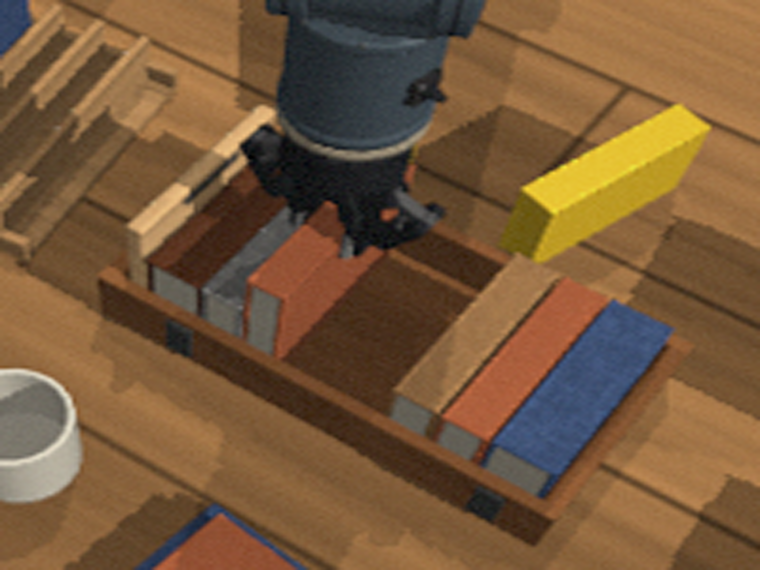

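play_rows([
  {"rx":0,"ry":0,"rz":0,"x":0,"y":0.12,"z":0,"jaw":255},
  {"rx":0,"ry":0,"rz":0,"x":0,"y":0,"z":0.1,"jaw":255},
  {"rx":0,"ry":0,"rz":0,"x":0,"y":0,"z":0,"jaw":130},
  {"rx":0,"ry":0,"rz":0,"x":0,"y":0,"z":0,"jaw":130},
  {"rx":0,"ry":0,"rz":0,"x":0,"y":0,"z":-0.5,"jaw":130},
  {"rx":0,"ry":0,"rz":0,"x":0,"y":0,"z":-1,"jaw":130},
  {"rx":0,"ry":0,"rz":0,"x":0,"y":0,"z":-1,"jaw":100},
  {"rx":0,"ry":0,"rz":0,"x":0,"y":0,"z":-1,"jaw":80},
])

```text
t: 14.85
eef_pos: [0.5523, 0.1739, 0.2415]
eef_rot: [3.141, -0.001, -0.0]
force: [0.7, -0.4, -0.8]
opening: 0.0587
```

play_rows([
  {"rx":0,"ry":0,"rz":0,"x":0,"y":1,"z":-1,"jaw":80},
  {"rx":0,"ry":0,"rz":0,"x":0,"y":1,"z":-1,"jaw":80},
  {"rx":0,"ry":0,"rz":0,"x":0,"y":1,"z":0,"jaw":80},
  {"rx":0,"ry":0,"rz":0,"x":0,"y":1,"z":0,"jaw":80},
  {"rx":0,"ry":0,"rz":0,"x":0,"y":1,"z":0,"jaw":80},
  {"rx":0,"ry":0,"rz":0,"x":0,"y":1,"z":0,"jaw":80},
  {"rx":0,"ry":0,"rz":0,"x":0,"y":1,"z":0,"jaw":80},
  {"rx":0,"ry":0,"rz":0,"x":0,"y":1,"z":0,"jaw":80},
])

```text
t: 15.65
eef_pos: [0.552, -0.0672, 0.3005]
eef_rot: [3.141, -0.001, -0.0]
force: [0.7, -0.0, 0.1]
opening: 0.0587
```

play_rows([
  {"rx":0,"ry":0,"rz":-0.6,"x":0,"y":1,"z":0,"jaw":80},
  {"rx":0,"ry":0,"rz":-0.6,"x":-0.5,"y":0.6,"z":0,"jaw":80},
  {"rx":0,"ry":0,"rz":0,"x":0,"y":0,"z":0,"jaw":80},
  {"rx":0,"ry":0,"rz":0,"x":0,"y":0,"z":0,"jaw":80},
])

```text
t: 16.05
eef_pos: [0.5383, -0.1149, 0.3005]
eef_rot: [3.136, 0.194, 0.0]
force: [-0.3, 0.2, -0.2]
opening: 0.0589
```

```bash
python3 look.py wrist f1 .5268,-.162,7.3,.028,.163  .5354,-.239,7.3,.028,.163 .5505,.0725,0,.014,.15;python3 look.py scene f2 .5268,-.162,7.3,.028,.163  .5354,-.239,7.3,.028,.163 .5505,.0725,0,.014,.15 .5505,.173,0,.028,.163; python3 -c "
from h import *
o=telemetry.get_obs();M=R.from_rotvec(o['eef_rot']).as_matrix();print(o['eef_pos'],o['force']);print(M.round(3))"
```

```text
16.05 [ 0.53829112 -0.11493829  0.3004723 ]
16.1 [ 0.5386556  -0.11407079  0.30045131]
[ 0.53880028 -0.11362527  0.30038248] [0.16952599 0.2150135  0.48586244]
[[ 0.992  0.126  0.   ]
 [ 0.126 -0.992  0.   ]
 [ 0.    -0.    -1.   ]]
```

View pics/f1.png

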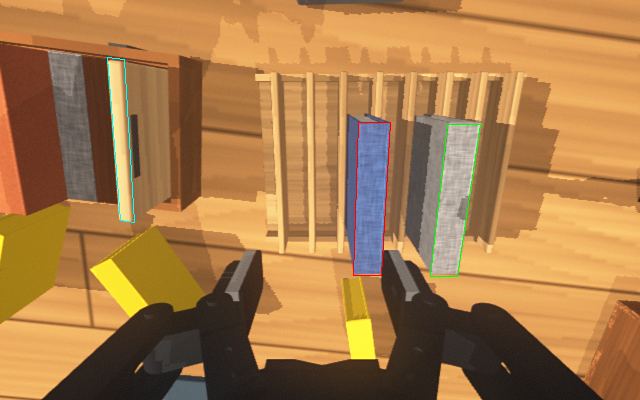

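View pics/f2.png

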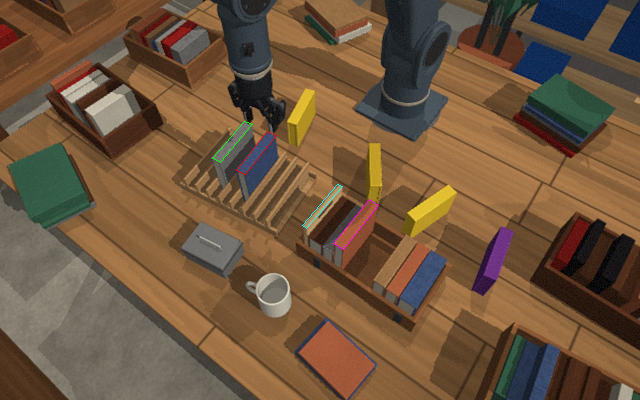

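play_rows([
  {"rx":0,"ry":0,"rz":0,"x":-0.6,"y":0.9,"z":0.5,"jaw":80},
  {"rx":0,"ry":0,"rz":0,"x":0,"y":0.65,"z":1,"jaw":80},
  {"rx":0,"ry":0,"rz":0,"x":0,"y":0,"z":1,"jaw":80},
  {"rx":0,"ry":0,"rz":0,"x":0,"y":0,"z":0.7,"jaw":80},
  {"rx":0,"ry":0,"rz":0,"x":0,"y":0,"z":0,"jaw":80},
  {"rx":0,"ry":0,"rz":0,"x":0,"y":0,"z":0,"jaw":80},
])

```text
t: 16.75
eef_pos: [0.527, -0.1621, 0.2047]
eef_rot: [-3.135, -0.199, 0.0]
force: [0.4, 1.4, 0.3]
opening: 0.0588
```

```bash
python3 look.py wrist f3 .5268,-.162,7.3,.028,.163  .5354,-.239,7.3,.028,.163; python3 -c "
from h import *
o=telemetry.get_obs();M=R.from_rotvec(o['eef_rot']).as_matrix();print(o['eef_pos'],M.T@(np.array([.5268,-.162,.134])-o['eef_pos'])/.03)"
```

```text
16.75 [ 0.52700493 -0.16213655  0.20470269]
[ 0.52740353 -0.16236339  0.20534832] [-0.02157342 -0.01532465  2.37824603]
```

View pics/f3.png

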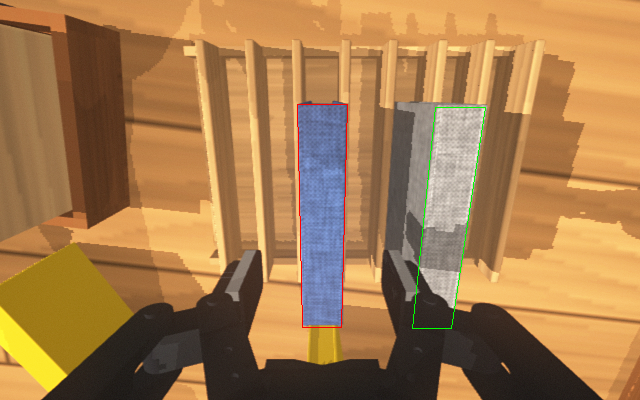

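play_rows([
  {"rx":0,"ry":0,"rz":0,"x":0,"y":0,"z":0.8,"jaw":80},
  {"rx":0,"ry":0,"rz":0,"x":0,"y":0,"z":0.9,"jaw":80},
  {"rx":0,"ry":0,"rz":0,"x":0,"y":0,"z":0.65,"jaw":80},
  {"rx":0,"ry":0,"rz":0,"x":0,"y":0,"z":0,"jaw":80},
  {"rx":0,"ry":0,"rz":0,"x":0,"y":0,"z":0,"jaw":255},
  {"rx":0,"ry":0,"rz":0,"x":0,"y":0,"z":0,"jaw":255},
  {"rx":0,"ry":0,"rz":0,"x":0,"y":0,"z":0,"jaw":255},
  {"rx":0,"ry":0,"rz":0,"x":0,"y":0,"z":0,"jaw":255},
], force=60)

```text
t: 17.6
eef_pos: [0.5277, -0.163, 0.1357]
eef_rot: [3.135, 0.197, 0.005]
force: [-1.3, 0.7, 8.3]
opening: 0.0271
```

play_rows([
  {"rx":0,"ry":0,"rz":0,"x":0,"y":0,"z":-0.5,"jaw":255},
  {"rx":0,"ry":0,"rz":0,"x":0,"y":0,"z":-0.8,"jaw":255},
  {"rx":0,"ry":0,"rz":0,"x":0,"y":0,"z":-1,"jaw":255},
  {"rx":0,"ry":0,"rz":0,"x":0,"y":0,"z":-1,"jaw":255},
  {"rx":0,"ry":0,"rz":0,"x":0,"y":0,"z":-1,"jaw":255},
  {"rx":0,"ry":0,"rz":0.6,"x":0,"y":0,"z":-1,"jaw":255},
  {"rx":0,"ry":0,"rz":0.6,"x":0,"y":0,"z":-0.9,"jaw":255},
  {"rx":0,"ry":0,"rz":0,"x":0,"y":0,"z":0,"jaw":255},
])

```text
t: 18.4
eef_pos: [0.5279, -0.1634, 0.3243]
eef_rot: [3.14, -0.004, 0.011]
force: [-0.3, -0.1, -2.4]
opening: 0.0271
```

```bash
python3 -c "
from h import *
o=telemetry.get_obs();M=R.from_rotvec(o['eef_rot']).as_matrix();print(o['eef_pos'],M.round(3),o['force'])
# fit of crate-side from scene
"; python3 look.py scene g1; python3 -c "
import cv2
f=cv2.imread('pics/g1.png')[170:340,280:460];cv2.imwrite('pics/g1z.png',cv2.resize(f,None,fx=4,fy=3.5,interpolation=2))"
```

```text
[ 0.52790329 -0.1634112   0.32432456] [[ 1.    -0.002  0.007]
 [-0.002 -1.    -0.002]
 [ 0.007  0.002 -1.   ]] [-0.28152394 -0.05081235 -2.35354762]
18.4 [ 0.52790329 -0.1634112   0.32432456]
```

View pics/g1.png

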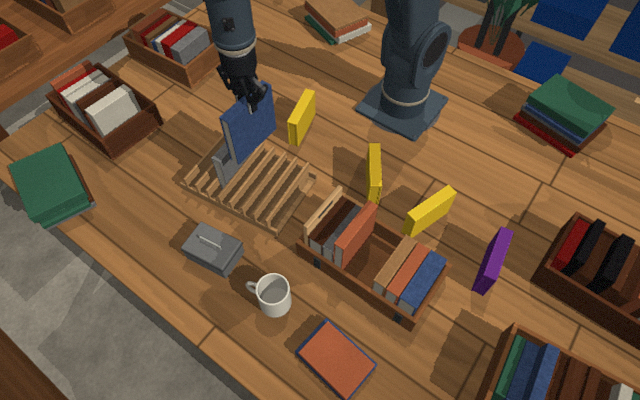

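play_rows([
  {"rx":0,"ry":0,"rz":0,"x":0.4,"y":-0.6,"z":0,"jaw":255},
  {"rx":0,"ry":0,"rz":0,"x":0.4,"y":-1,"z":0,"jaw":255},
  {"rx":0,"ry":0,"rz":0,"x":0,"y":-1,"z":0,"jaw":255},
  {"rx":0,"ry":0,"rz":0,"x":0,"y":-1,"z":0,"jaw":255},
  {"rx":0,"ry":0,"rz":0,"x":0,"y":-1,"z":0,"jaw":255},
  {"rx":0,"ry":0,"rz":0,"x":0,"y":-1,"z":0,"jaw":255},
  {"rx":0,"ry":0,"rz":0,"x":0,"y":-1,"z":0,"jaw":255},
  {"rx":0,"ry":0,"rz":0,"x":0,"y":-1,"z":0,"jaw":255},
])

```text
t: 19.25
eef_pos: [0.5497, 0.0662, 0.3188]
eef_rot: [3.141, 0.002, -0.003]
force: [0.7, 0.4, -2.6]
opening: 0.0274
```

play_rows([
  {"rx":0,"ry":0,"rz":0,"x":0,"y":-1,"z":0,"jaw":255},
  {"rx":0,"ry":0,"rz":0,"x":0,"y":-1,"z":0,"jaw":255},
  {"rx":0,"ry":0,"rz":0,"x":0,"y":-1,"z":0,"jaw":255},
  {"rx":0,"ry":0,"rz":0,"x":0,"y":-1,"z":0,"jaw":255},
  {"rx":0,"ry":0,"rz":0,"x":0,"y":-1,"z":0,"jaw":255},
  {"rx":0,"ry":0,"rz":0,"x":0,"y":-0.9,"z":0,"jaw":255},
  {"rx":0,"ry":0,"rz":0,"x":0,"y":-0.3,"z":0,"jaw":255},
  {"rx":0,"ry":0,"rz":0,"x":0,"y":0,"z":0,"jaw":255},
])

```text
t: 20.05
eef_pos: [0.5497, 0.2524, 0.3186]
eef_rot: [3.141, 0.005, -0.003]
force: [-0.8, 0.0, -2.4]
opening: 0.0272
```

```bash
python3 -c "
from h import *
o=telemetry.get_obs();M=R.from_rotvec(o['eef_rot']).as_matrix();print(o['eef_pos'],M.round(3),o['force'])
"; python3 look.py wrist g2 .553,.29,0,.032,.113 .5505,.173,0,.028,.163
```

```text
[0.54965837 0.25235567 0.3185832 ] [[ 1.     0.003 -0.002]
 [ 0.003 -1.    -0.   ]
 [-0.002  0.    -1.   ]] [-0.84300448  0.03288637 -2.36070686]
20.05 [0.54965837 0.25235567 0.3185832 ]
```

View pics/g2.png

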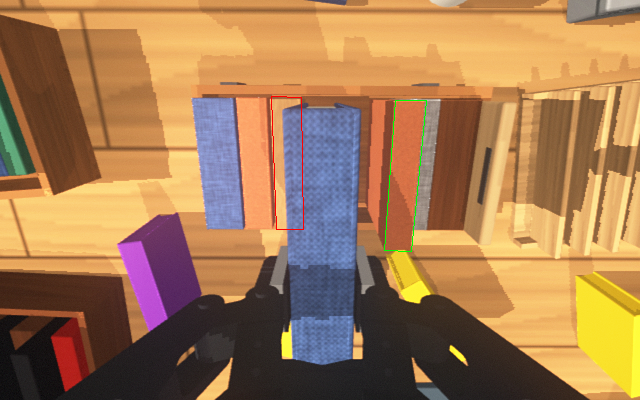

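play_rows([
  {"rx":0,"ry":0,"rz":0,"x":0.06,"y":0,"z":0.8,"jaw":255},
  {"rx":0,"ry":0,"rz":0,"x":0,"y":0,"z":0.8,"jaw":255},
  {"rx":0,"ry":0,"rz":0,"x":0,"y":0,"z":0.7,"jaw":255},
  {"rx":0,"ry":0,"rz":0,"x":0,"y":0,"z":0.6,"jaw":255},
  {"rx":0,"ry":0,"rz":0,"x":0,"y":0,"z":0.6,"jaw":255},
  {"rx":0,"ry":0,"rz":0,"x":0,"y":0,"z":0,"jaw":255},
])

```text
t: 20.7
eef_pos: [0.5514, 0.2483, 0.2125]
eef_rot: [3.138, -0.003, -0.006]
force: [-0.7, -0.3, -2.1]
opening: 0.0265
```

play_rows([
  {"rx":0,"ry":0,"rz":0,"x":0,"y":0,"z":0.6,"jaw":255},
  {"rx":0,"ry":0,"rz":0,"x":0,"y":0,"z":0.6,"jaw":255},
  {"rx":0,"ry":0,"rz":0,"x":0,"y":0,"z":0.6,"jaw":255},
  {"rx":0,"ry":0,"rz":0,"x":0,"y":0,"z":0.4,"jaw":255},
  {"rx":0,"ry":0,"rz":0,"x":0,"y":0,"z":0.2,"jaw":255},
  {"rx":0,"ry":0,"rz":0,"x":0,"y":0,"z":0,"jaw":255},
])

```text
t: 21.3
eef_pos: [0.5523, 0.2505, 0.1427]
eef_rot: [3.141, -0.001, -0.001]
force: [-0.4, 0.5, -2.1]
opening: 0.0268
```

play_rows([
  {"rx":0,"ry":0,"rz":0,"x":0,"y":0,"z":0.12,"jaw":255},
  {"rx":0,"ry":0,"rz":0,"x":0,"y":-0.2,"z":0,"jaw":255},
  {"rx":0,"ry":0,"rz":0,"x":0,"y":-0.2,"z":0,"jaw":255},
  {"rx":0,"ry":0,"rz":0,"x":0,"y":-0.15,"z":0,"jaw":255},
  {"rx":0,"ry":0,"rz":0,"x":0,"y":-0.05,"z":0,"jaw":255},
  {"rx":0,"ry":0,"rz":0,"x":0,"y":0,"z":0,"jaw":255},
])

```text
t: 21.9
eef_pos: [0.5525, 0.2685, 0.1394]
eef_rot: [3.14, -0.0, 0.0]
force: [-0.2, -4.5, -0.4]
opening: 0.0269
```

```bash
python3 look.py scene g3; python3 -c "
import cv2
f=cv2.imread('pics/g3.png')[150:340,270:470];cv2.imwrite('pics/g3z.png',cv2.resize(f,None,fx=3.8,fy=3,interpolation=2))"
```

```text
21.9 [0.55249619 0.26848318 0.13939672]
```

View pics/g3z.png

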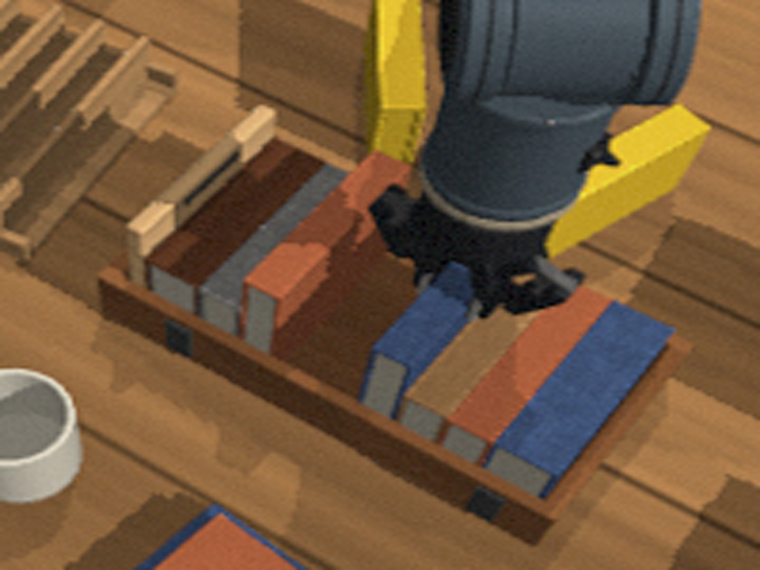

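play_rows([
  {"rx":0,"ry":0,"rz":0,"x":0,"y":-0.08,"z":0,"jaw":255},
  {"rx":0,"ry":0,"rz":0,"x":0,"y":0,"z":0.1,"jaw":255},
  {"rx":0,"ry":0,"rz":0,"x":0,"y":0,"z":0,"jaw":130},
  {"rx":0,"ry":0,"rz":0,"x":0,"y":0,"z":0,"jaw":130},
  {"rx":0,"ry":0,"rz":0,"x":0,"y":0,"z":-0.5,"jaw":130},
  {"rx":0,"ry":0,"rz":0,"x":0,"y":0,"z":-1,"jaw":130},
  {"rx":0,"ry":0,"rz":0,"x":0,"y":0,"z":-1,"jaw":100},
  {"rx":0,"ry":0,"rz":0,"x":0,"y":0,"z":-1,"jaw":80},
])

```text
t: 22.75
eef_pos: [0.5521, 0.2725, 0.2427]
eef_rot: [-3.14, -0.001, -0.001]
force: [1.4, 0.5, -0.9]
opening: 0.0588
```

play_rows([
  {"rx":0,"ry":0,"rz":0,"x":0,"y":1,"z":-1,"jaw":80},
  {"rx":0,"ry":0,"rz":0,"x":0,"y":1,"z":-1,"jaw":80},
  {"rx":0,"ry":0,"rz":0,"x":0,"y":1,"z":0,"jaw":80},
  {"rx":0,"ry":0,"rz":0,"x":0,"y":1,"z":0,"jaw":80},
  {"rx":0,"ry":0,"rz":0,"x":0,"y":1,"z":0,"jaw":80},
  {"rx":0,"ry":0,"rz":0,"x":0,"y":1,"z":0,"jaw":80},
  {"rx":0,"ry":0,"rz":0,"x":0,"y":1,"z":0,"jaw":80},
  {"rx":0,"ry":0,"rz":0,"x":0,"y":1,"z":0,"jaw":80},
])

```text
t: 23.55
eef_pos: [0.5525, 0.0312, 0.3017]
eef_rot: [-3.14, -0.001, -0.002]
force: [-0.0, -0.9, 0.2]
opening: 0.0584
```

play_rows([
  {"rx":0,"ry":0,"rz":0,"x":0,"y":1,"z":0,"jaw":80},
  {"rx":0,"ry":0,"rz":0,"x":0,"y":1,"z":0,"jaw":80},
  {"rx":0,"ry":0,"rz":0,"x":0,"y":1,"z":0,"jaw":80},
  {"rx":0,"ry":0,"rz":0,"x":0,"y":1,"z":0,"jaw":80},
  {"rx":0,"ry":0,"rz":-0.6,"x":0,"y":1,"z":0,"jaw":80},
  {"rx":0,"ry":0,"rz":-0.6,"x":-0.5,"y":1,"z":0,"jaw":80},
  {"rx":0,"ry":0,"rz":0,"x":0,"y":0,"z":0,"jaw":80},
  {"rx":0,"ry":0,"rz":0,"x":0,"y":0,"z":0,"jaw":80},
])

```text
t: 24.35
eef_pos: [0.5394, -0.1495, 0.3016]
eef_rot: [-3.135, -0.194, -0.002]
force: [-0.1, 1.4, -0.3]
opening: 0.059
```

```bash
python3 look.py wrist h1 .5354,-.239,7.3,.028,.163 .5505,.0725,0,.014,.15; python3 look.py scene h2 .5354,-.239,7.3,.028,.163 .5505,.172,0,.028,.163 .5505,.2695,0,.028,.163;python3 -c "
from h import *
o=telemetry.get_obs();M=R.from_rotvec(o['eef_rot']).as_matrix();print(o['eef_pos'],M.T@(np.array([.5354,-.2391,.134])-o['eef_pos'])/.03)"
```

```text
24.35 [ 0.53940261 -0.14946514  0.30158113]
24.4 [ 0.53969599 -0.14843779  0.30151961]
[ 0.53980744 -0.14794159  0.30144627] [-0.53577159  3.00032397  5.57847429]
```

View pics/h1.png

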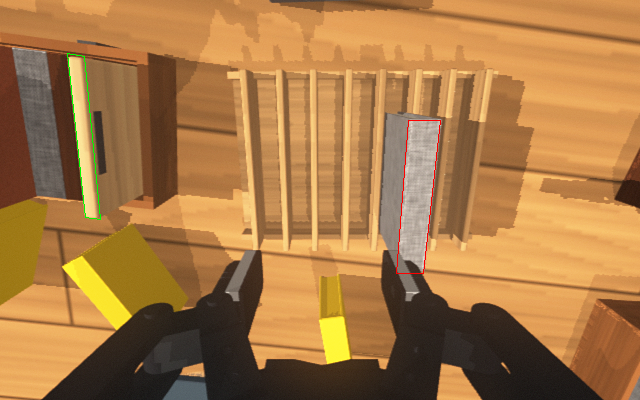

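View pics/h2.png

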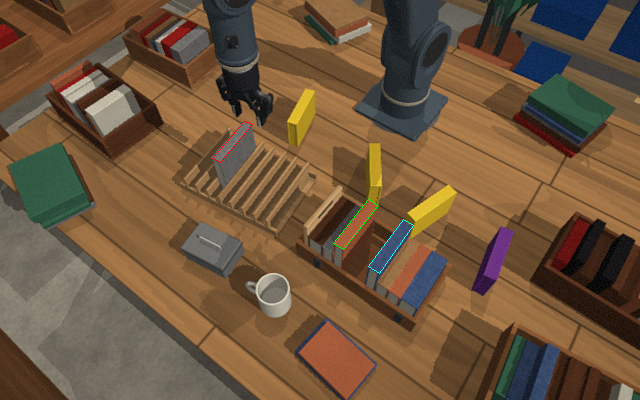

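play_rows([
  {"rx":0,"ry":0,"rz":0,"x":-0.53,"y":1,"z":0.2,"jaw":80},
  {"rx":0,"ry":0,"rz":0,"x":0,"y":1,"z":1,"jaw":80},
  {"rx":0,"ry":0,"rz":0,"x":0,"y":1,"z":1,"jaw":80},
  {"rx":0,"ry":0,"rz":0,"x":0,"y":0,"z":1,"jaw":80},
  {"rx":0,"ry":0,"rz":0,"x":0,"y":0,"z":0,"jaw":80},
  {"rx":0,"ry":0,"rz":0,"x":0,"y":0,"z":0,"jaw":80},
])

```text
t: 25.05
eef_pos: [0.5355, -0.239, 0.2056]
eef_rot: [-3.134, -0.2, 0.0]
force: [-0.3, -0.0, -0.0]
opening: 0.0583
```

```bash
python3 look.py wrist h3 .5354,-.239,7.3,.028,.163; python3 -c "
from h import *
o=telemetry.get_obs();M=R.from_rotvec(o['eef_rot']).as_matrix();print(o['eef_pos'],M.T@(np.array([.5354,-.2391,.134])-o['eef_pos'])/.03)"
```

```text
25.05 [ 0.53545362 -0.23902283  0.20564735]
[ 0.53593716 -0.23933543  0.20656396] [-0.02082335 -0.01011234  2.41876687]
```

View pics/h3.png

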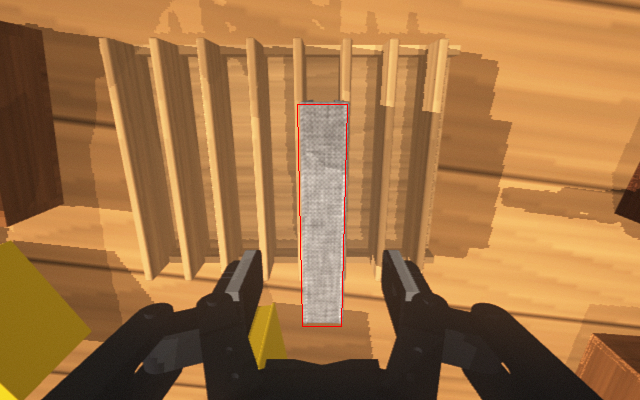

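play_rows([
  {"rx":0,"ry":0,"rz":0,"x":0,"y":0,"z":0.8,"jaw":80},
  {"rx":0,"ry":0,"rz":0,"x":0,"y":0,"z":0.9,"jaw":80},
  {"rx":0,"ry":0,"rz":0,"x":0,"y":0,"z":0.65,"jaw":80},
  {"rx":0,"ry":0,"rz":0,"x":0,"y":0,"z":0,"jaw":80},
  {"rx":0,"ry":0,"rz":0,"x":0,"y":0,"z":0,"jaw":255},
  {"rx":0,"ry":0,"rz":0,"x":0,"y":0,"z":0,"jaw":255},
  {"rx":0,"ry":0,"rz":0,"x":0,"y":0,"z":0,"jaw":255},
  {"rx":0,"ry":0,"rz":0,"x":0,"y":0,"z":0,"jaw":255},
], force=60)

```text
t: 25.9
eef_pos: [0.5361, -0.2408, 0.1369]
eef_rot: [3.134, 0.197, 0.006]
force: [0.4, 1.6, 7.8]
opening: 0.027
```

play_rows([
  {"rx":0,"ry":0,"rz":0,"x":0,"y":0,"z":-0.5,"jaw":255},
  {"rx":0,"ry":0,"rz":0,"x":0,"y":0,"z":-0.8,"jaw":255},
  {"rx":0,"ry":0,"rz":0,"x":0,"y":0,"z":-1,"jaw":255},
  {"rx":0,"ry":0,"rz":0,"x":0,"y":0,"z":-1,"jaw":255},
  {"rx":0,"ry":0,"rz":0,"x":0,"y":0,"z":-1,"jaw":255},
  {"rx":0,"ry":0,"rz":0.6,"x":0,"y":0,"z":-1,"jaw":255},
  {"rx":0,"ry":0,"rz":0.6,"x":0,"y":0,"z":-1,"jaw":255},
  {"rx":0,"ry":0,"rz":0,"x":0,"y":0,"z":0,"jaw":255},
])

```text
t: 26.7
eef_pos: [0.5362, -0.2413, 0.3288]
eef_rot: [3.139, -0.003, 0.012]
force: [-0.1, 0.6, -2.5]
opening: 0.0272
```

```bash
python3 look.py scene i1;python3 -c "
import cv2
f=cv2.imread('pics/i1.png')[180:330,285:455];cv2.imwrite('pics/i1z.png',cv2.resize(f,None,fx=4,fy=4,interpolation=2))
from h import *
o=telemetry.get_obs();M=R.from_rotvec(o['eef_rot']).as_matrix();print(o['eef_pos'],M.round(3),o['force'])"
```

```text
26.7 [ 0.53617398 -0.24134888  0.32882535]
[ 0.53535794 -0.2409523   0.32624257] [[ 1.     0.     0.004]
 [ 0.    -1.    -0.002]
 [ 0.004  0.002 -1.   ]] [ 0.1019803  -0.05676151 -3.52570619]
```

View pics/i1.png

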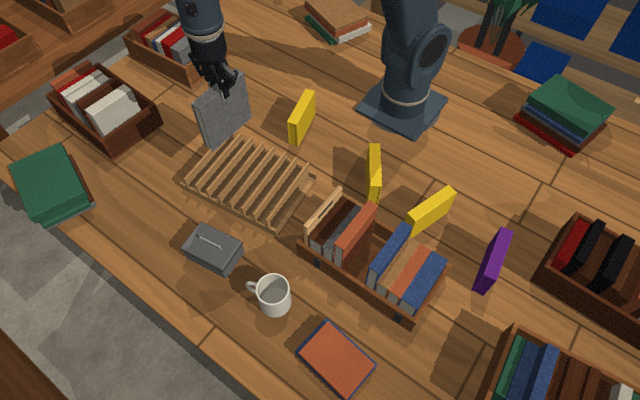

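View pics/i1z.png

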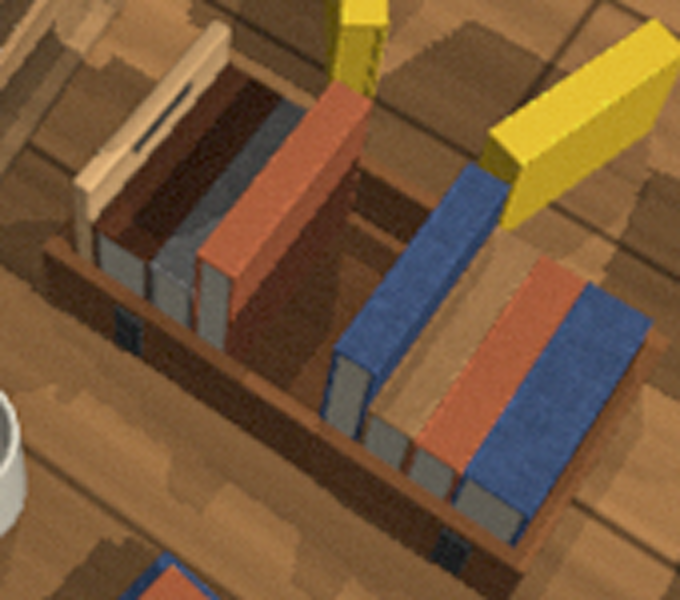

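```bash
python3 - <<'E'
from h import *
cs=cam('scene')
for n,y in(('n1',.172),('n2',.2695)):
  for s in(-.014,.014):
    for z in(.163,.113,.063):
        p=proj(cs,[[.5505+.075,y+s,z]])[0]; print(n,s,z,np.round(((p-[285,180])+.5)*4-.5,0))
E
python3 look.py top i2; python3 -c "
import cv2
f=cv2.imread('pics/i2.png')[160:250,200:330];cv2.imwrite('pics/i2z.png',cv2.resize(f,None,fx=6,fy=6,interpolation=2))"
```

```text
n1 -0.014 0.163 [194. 253.]
n1 -0.014 0.113 [192. 290.]
n1 -0.014 0.063 [190. 325.]
n1 0.014 0.163 [234. 279.]
n1 0.014 0.113 [230. 316.]
n1 0.014 0.063 [226. 350.]
n2 -0.014 0.163 [335. 345.]
n2 -0.014 0.113 [327. 380.]
n2 -0.014 0.063 [320. 413.]
n2 0.014 0.163 [378. 372.]
n2 0.014 0.113 [368. 407.]
n2 0.014 0.063 [359. 439.]
26.75 [ 0.53535794 -0.2409523   0.32624257]
```

View pics/i2z.png

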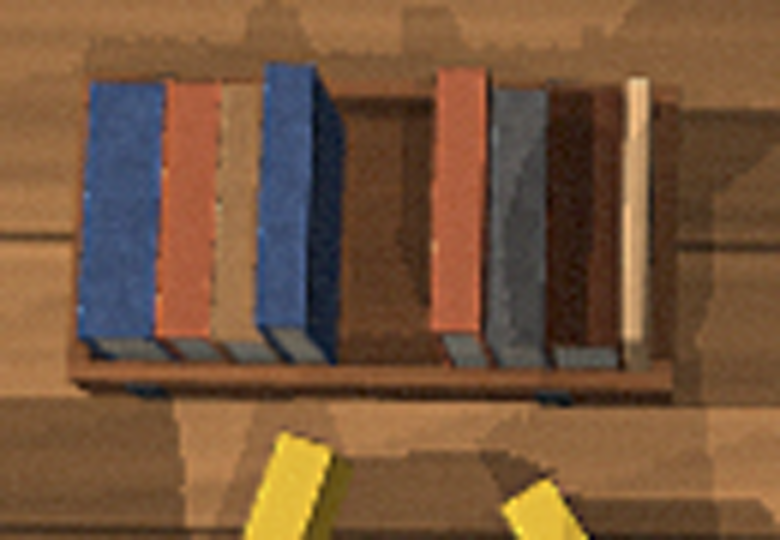

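```bash
python3 - <<'E'
from fit import *
o=lambda L:[L[2],L[3],L[0],L[1]]
for n,t,s in(('n2',[(265,64),(316,66),(306,327),(258,327)],[(472,163),(512,185),(372,370),(335,352)]),('n1',[(438,68),(488,68),(480,333),(430,331)],[(332,82),(371,103),(235,277),(198,253)])):
    fit(n,rect(-.075,.075,-.014,.014,.163),t1(t),s3(o(s)),[.55,.2,0])
E
```

```text
n2 both [0.5524 0.2697 0.0022] yaw deg 0.13 rms 0.62
n2 top [0.5523 0.2695 0.0084] yaw deg 0.48 rms 0.36
n2 scene [ 0.5527  0.2698 -0.009 ] yaw deg -0.52 rms 0.72
n1 both [0.5515 0.1732 0.0028] yaw deg 0.16 rms 0.5
n1 top [5.515e-01 1.734e-01 3.000e-04] yaw deg 0.02 rms 0.13
n1 scene [0.5512 0.1725 0.01  ] yaw deg 0.57 rms 0.66
```

play_rows([
  {"rx":0,"ry":0,"rz":0,"x":0.3,"y":-0.6,"z":0,"jaw":255},
  {"rx":0,"ry":0,"rz":0,"x":0.3,"y":-1,"z":0,"jaw":255},
  {"rx":0,"ry":0,"rz":0,"x":0,"y":-1,"z":0,"jaw":255},
  {"rx":0,"ry":0,"rz":0,"x":0,"y":-1,"z":0,"jaw":255},
  {"rx":0,"ry":0,"rz":0,"x":0,"y":-1,"z":0,"jaw":255},
  {"rx":0,"ry":0,"rz":0,"x":0,"y":-1,"z":0,"jaw":255},
  {"rx":0,"ry":0,"rz":0,"x":0,"y":-1,"z":0,"jaw":255},
  {"rx":0,"ry":0,"rz":0,"x":0,"y":-1,"z":0,"jaw":255},
])

```text
t: 27.6
eef_pos: [0.5517, -0.0115, 0.3223]
eef_rot: [3.142, 0.002, -0.004]
force: [0.3, 0.3, -3.5]
opening: 0.0267
```

play_rows([
  {"rx":0,"ry":0,"rz":0,"x":0,"y":-1,"z":0,"jaw":255},
  {"rx":0,"ry":0,"rz":0,"x":0,"y":-1,"z":0,"jaw":255},
  {"rx":0,"ry":0,"rz":0,"x":0,"y":-1,"z":0,"jaw":255},
  {"rx":0,"ry":0,"rz":0,"x":0,"y":-1,"z":0,"jaw":255},
  {"rx":0,"ry":0,"rz":0,"x":0,"y":-1,"z":0,"jaw":255},
  {"rx":0,"ry":0,"rz":0,"x":0,"y":-1,"z":0,"jaw":255},
  {"rx":0,"ry":0,"rz":0,"x":0,"y":-1,"z":0,"jaw":255},
  {"rx":0,"ry":0,"rz":0,"x":0,"y":-0.7,"z":0,"jaw":255},
])

```text
t: 28.4
eef_pos: [0.5515, 0.2205, 0.322]
eef_rot: [3.141, 0.005, -0.005]
force: [-0.3, -0.3, -2.0]
opening: 0.0272
```

play_rows([
  {"rx":0,"ry":0,"rz":0,"x":0,"y":0,"z":0,"jaw":255},
  {"rx":0,"ry":0,"rz":0,"x":0,"y":0,"z":0,"jaw":255},
  {"rx":0,"ry":0,"rz":0,"x":0,"y":0,"z":0,"jaw":255},
])

```text
t: 28.7
eef_pos: [0.5526, 0.2169, 0.323]
eef_rot: [3.14, -0.002, -0.002]
force: [1.0, -0.6, -2.8]
opening: 0.0271
```

```bash
python3 look.py wrist j1 .5524,.2697,0,.028,.163 .5515,.173,0,.028,.163;python3 -c "
from h import *
o=telemetry.get_obs();M=R.from_rotvec(o['eef_rot']).as_matrix();print(o['eef_pos'],M.round(3),o['force'])"
```

```text
28.7 [0.55261556 0.2168685  0.32296272]
[0.55277402 0.21683178 0.32323868] [[ 1.    -0.002 -0.001]
 [-0.002 -1.    -0.001]
 [-0.001  0.001 -1.   ]] [-0.5938085  -0.25298268 -3.03101545]
```

View pics/j1.png

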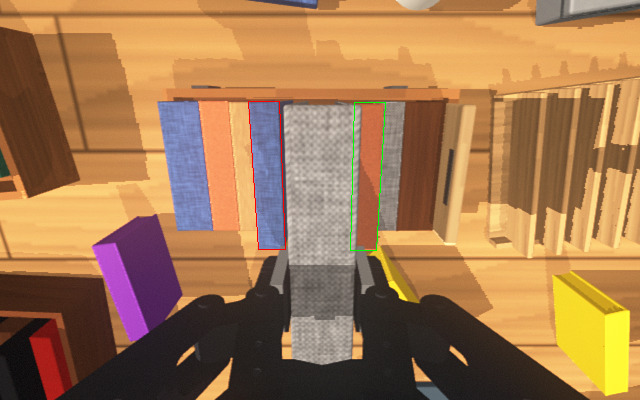

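play_rows([
  {"rx":0,"ry":0,"rz":0,"x":0,"y":-0.16,"z":0.7,"jaw":255},
  {"rx":0,"ry":0,"rz":0,"x":0,"y":0,"z":0.8,"jaw":255},
  {"rx":0,"ry":0,"rz":0,"x":0,"y":0,"z":0.4,"jaw":255},
  {"rx":0,"ry":0,"rz":0,"x":0,"y":0,"z":0,"jaw":255},
  {"rx":0,"ry":0,"rz":0,"x":0,"y":0,"z":0,"jaw":255},
])

```text
t: 29.25
eef_pos: [0.5532, 0.2227, 0.2674]
eef_rot: [-3.141, 0.002, -0.001]
force: [0.2, -0.1, -2.5]
opening: 0.0271
```

```bash
python3 look.py scene j2;python3 -c "
import cv2
f=cv2.imread('pics/j2.png')[170:320,285:455];cv2.imwrite('pics/j2z.png',cv2.resize(f,None,fx=4,fy=4,interpolation=2))
from h import *
o=telemetry.get_obs();M=R.from_rotvec(o['eef_rot']).as_matrix();print(o['eef_pos'],M.round(3),o['force'])"
```

```text
29.25 [0.55316839 0.22265364 0.26738741]
[0.55336198 0.22292761 0.26780406] [[ 1.    -0.001  0.001]
 [-0.001 -1.     0.001]
 [ 0.001 -0.001 -1.   ]] [ 0.60344442  0.7893713  -2.02996646]
```

View pics/j2z.png

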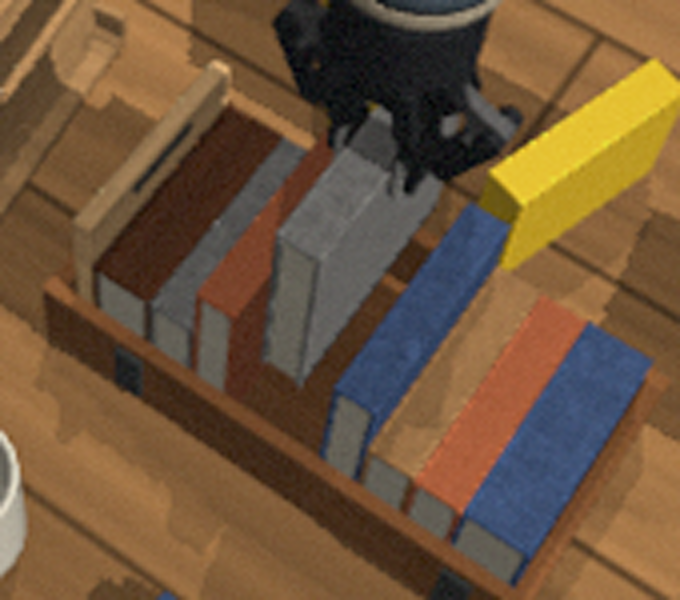

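play_rows([
  {"rx":0,"ry":0,"rz":0,"x":0,"y":0.03,"z":0.7,"jaw":255},
  {"rx":0,"ry":0,"rz":0,"x":0,"y":0,"z":0.7,"jaw":255},
  {"rx":0,"ry":0,"rz":0,"x":0,"y":0,"z":0.7,"jaw":255},
  {"rx":0,"ry":0,"rz":0,"x":0,"y":0,"z":0.5,"jaw":255},
  {"rx":0,"ry":0,"rz":0,"x":0,"y":0,"z":0,"jaw":255},
  {"rx":0,"ry":0,"rz":0,"x":0,"y":0,"z":0,"jaw":255},
])

```text
t: 29.9
eef_pos: [0.5534, 0.2224, 0.1898]
eef_rot: [-3.141, 0.0, -0.002]
force: [-0.3, -0.5, -2.4]
opening: 0.0268
```

```bash
python3 look.py wrist j3 .5524,.2697,0,.028,.163 .5515,.173,0,.028,.163;python3 -c "
from h import *
o=telemetry.get_obs();M=R.from_rotvec(o['eef_rot']).as_matrix();print(o['eef_pos'],M.round(3),o['force'])"
```

```text
29.9 [0.55338094 0.22243111 0.1898493 ]
[0.55360618 0.22253283 0.19019456] [[ 1.    -0.     0.002]
 [-0.    -1.     0.001]
 [ 0.002 -0.001 -1.   ]] [ 0.23251646  0.4631698  -0.98676986]
```

View pics/j3.png

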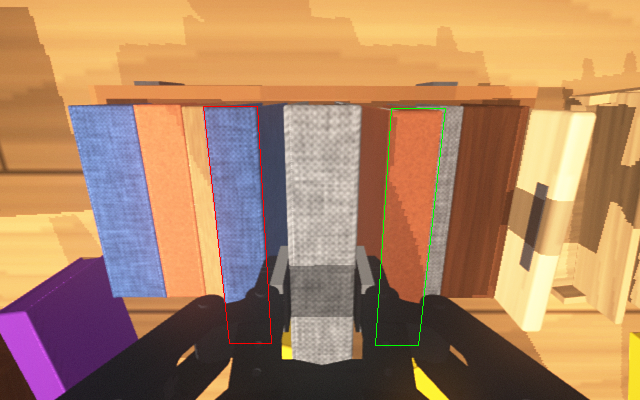

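play_rows([
  {"rx":0,"ry":0,"rz":0,"x":0,"y":0.03,"z":0.4,"jaw":255},
  {"rx":0,"ry":0,"rz":0,"x":0,"y":0,"z":0.4,"jaw":255},
  {"rx":0,"ry":0,"rz":0,"x":0,"y":0,"z":0.3,"jaw":255},
  {"rx":0,"ry":0,"rz":0,"x":0,"y":0,"z":0,"jaw":255},
])

```text
t: 30.35
eef_pos: [0.5518, 0.2209, 0.1539]
eef_rot: [3.14, -0.0, -0.004]
force: [0.5, -0.7, -2.3]
opening: 0.0271
```

```bash
python3 look.py scene j4;python3 -c "
import cv2
f=cv2.imread('pics/j4.png')[170:320,285:455];cv2.imwrite('pics/j4z.png',cv2.resize(f,None,fx=4,fy=4,interpolation=2))"
```

```text
30.35 [0.55178086 0.22086462 0.15386848]
```

View pics/j4z.png

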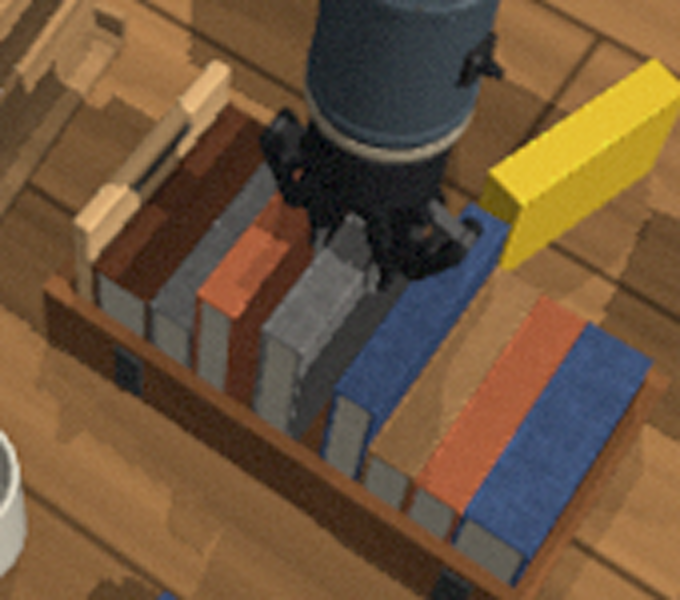

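play_rows([
  {"rx":0,"ry":0,"rz":0,"x":0,"y":0,"z":0.25,"jaw":255},
  {"rx":0,"ry":0,"rz":0,"x":0,"y":0,"z":0.2,"jaw":255},
  {"rx":0,"ry":0,"rz":0,"x":0,"y":0,"z":0,"jaw":255},
])

```text
t: 30.7
eef_pos: [0.5522, 0.2211, 0.1413]
eef_rot: [3.141, 0.0, -0.002]
force: [-0.3, -0.5, -2.9]
opening: 0.027
```

play_rows([
  {"rx":0,"ry":0,"rz":0,"x":0,"y":0,"z":0.12,"jaw":255},
  {"rx":0,"ry":0,"rz":0,"x":0,"y":0,"z":0,"jaw":255},
  {"rx":0,"ry":0,"rz":0,"x":0,"y":0,"z":0,"jaw":157},
  {"rx":0,"ry":0,"rz":0,"x":0,"y":0,"z":0,"jaw":157},
  {"rx":0,"ry":0,"rz":0,"x":0,"y":0,"z":0,"jaw":157},
])

```text
t: 31.2
eef_pos: [0.5531, 0.2214, 0.1391]
eef_rot: [-3.141, 0.0, -0.001]
force: [-0.1, -0.4, -0.5]
opening: 0.0329
```

play_rows([
  {"rx":0,"ry":0,"rz":0,"x":0,"y":0,"z":-0.3,"jaw":157},
  {"rx":0,"ry":0,"rz":0,"x":0,"y":0,"z":-0.5,"jaw":157},
  {"rx":0,"ry":0,"rz":0,"x":0,"y":0,"z":-0.7,"jaw":157},
  {"rx":0,"ry":0,"rz":0,"x":0,"y":0,"z":-1,"jaw":157},
  {"rx":0,"ry":0,"rz":0,"x":0,"y":0,"z":-1,"jaw":130},
  {"rx":0,"ry":0,"rz":0,"x":0,"y":1,"z":-1,"jaw":130},
  {"rx":0,"ry":0,"rz":0,"x":0,"y":1,"z":0,"jaw":130},
  {"rx":0,"ry":0,"rz":0,"x":0,"y":1,"z":0,"jaw":130},
])

```text
t: 32.0
eef_pos: [0.5531, 0.1305, 0.2757]
eef_rot: [-3.141, -0.001, -0.005]
force: [0.1, -0.5, -1.3]
opening: 0.0418
```

play_rows([
  {"rx":0,"ry":0,"rz":0,"x":0,"y":1,"z":0,"jaw":130},
  {"rx":0,"ry":0,"rz":0,"x":0,"y":0.9,"z":0,"jaw":130},
  {"rx":0,"ry":0,"rz":0,"x":0,"y":0,"z":0,"jaw":130},
  {"rx":0,"ry":0,"rz":0,"x":0,"y":0,"z":0,"jaw":130},
])

```text
t: 32.4
eef_pos: [0.5528, 0.0739, 0.2744]
eef_rot: [-3.141, 0.002, -0.002]
force: [-0.1, 0.9, 0.1]
opening: 0.0417
```

```bash
python3 look.py wrist k1 .5505,.0725,0,.014,.15; python3 look.py scene k2;python3 -c "
import cv2
f=cv2.imread('pics/k2.png')[170:320,285:455];cv2.imwrite('pics/k2z.png',cv2.resize(f,None,fx=4,fy=4,interpolation=2))"
```

```text
32.4 [0.55282669 0.07394322 0.27442548]
32.45 [0.55278102 0.07496443 0.27422612]
```

View pics/k1.png

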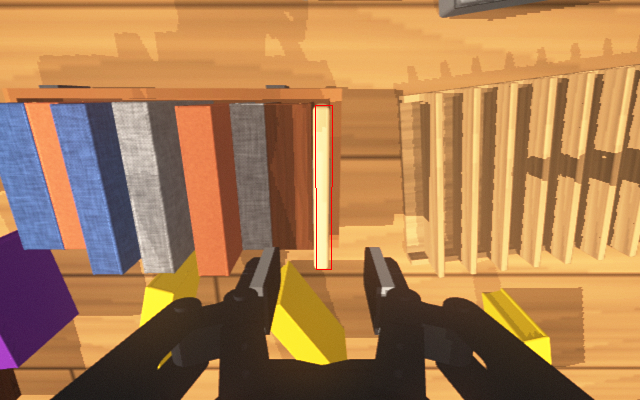

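View pics/k2z.png

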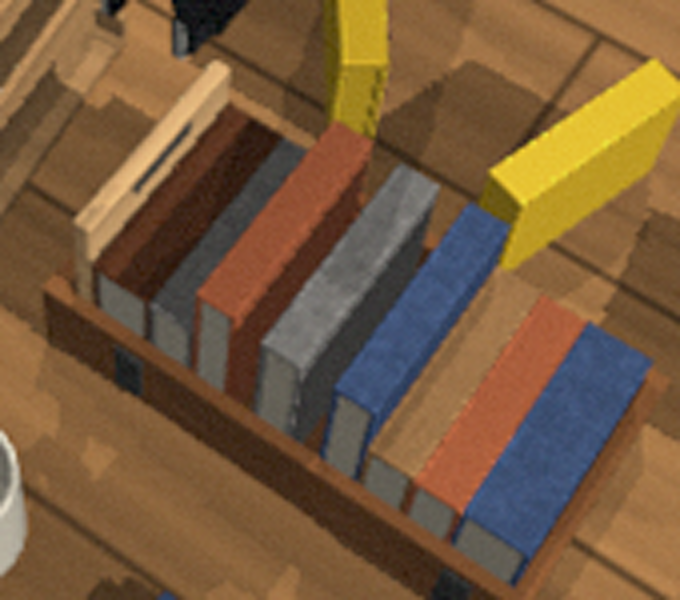

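play_rows([
  {"rx":0,"ry":0,"rz":0,"x":-0.08,"y":0,"z":1,"jaw":130},
  {"rx":0,"ry":0,"rz":0,"x":0,"y":0,"z":1,"jaw":130},
  {"rx":0,"ry":0,"rz":0,"x":0,"y":0,"z":1,"jaw":130},
  {"rx":0,"ry":0,"rz":0,"x":0,"y":0,"z":1,"jaw":130},
  {"rx":0,"ry":0,"rz":0,"x":0,"y":0,"z":0.9,"jaw":130},
  {"rx":0,"ry":0,"rz":0,"x":0,"y":0,"z":0,"jaw":255},
  {"rx":0,"ry":0,"rz":0,"x":0,"y":0,"z":0,"jaw":255},
  {"rx":0,"ry":0,"rz":0,"x":0,"y":0,"z":0,"jaw":255},
], force=60)

```text
t: 33.3
eef_pos: [0.5503, 0.0752, 0.1272]
eef_rot: [-3.141, -0.001, -0.0]
force: [1.0, 1.1, -10.9]
opening: 0.0131
```

play_rows([
  {"rx":0,"ry":0,"rz":0,"x":0,"y":-0.2,"z":0,"jaw":255},
  {"rx":0,"ry":0,"rz":0,"x":0,"y":-0.2,"z":0,"jaw":255},
  {"rx":0,"ry":0,"rz":0,"x":0,"y":-0.2,"z":0,"jaw":255},
  {"rx":0,"ry":0,"rz":0,"x":0,"y":-0.2,"z":0,"jaw":255},
  {"rx":0,"ry":0,"rz":0,"x":0,"y":0,"z":0,"jaw":255},
])

```text
t: 33.8
eef_pos: [0.5504, 0.0974, 0.1272]
eef_rot: [3.14, -0.001, 0.0]
force: [1.6, -4.4, -9.5]
opening: 0.0129
```

```bash
python3 look.py scene l2;python3 -c "
import cv2
f=cv2.imread('pics/l2.png')[170:320,285:455];cv2.imwrite('pics/l2z.png',cv2.resize(f,None,fx=4,fy=4,interpolation=2))"
```

```text
33.8 [0.55036473 0.09735129 0.12715681]
```

View pics/l2z.png

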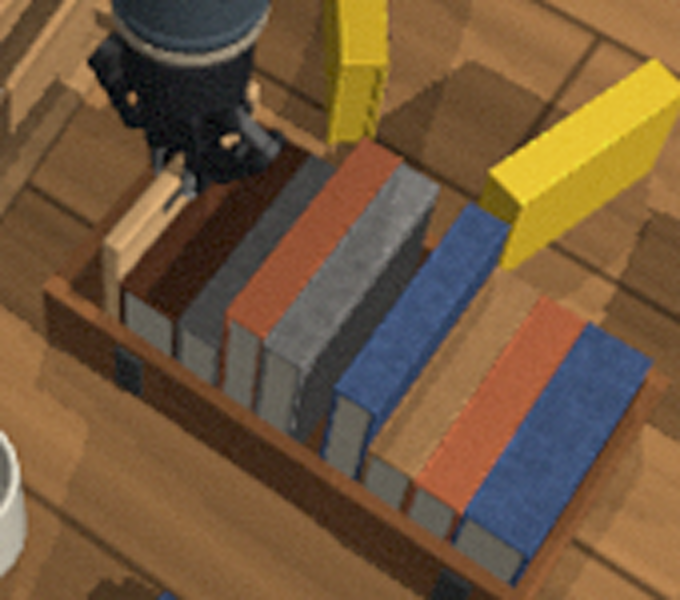

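Everything is still upright, so I'll keep pushing.

play_rows([
  {"rx":0,"ry":0,"rz":0,"x":0,"y":-0.15,"z":0,"jaw":255},
  {"rx":0,"ry":0,"rz":0,"x":0,"y":-0.15,"z":0,"jaw":255},
  {"rx":0,"ry":0,"rz":0,"x":0,"y":-0.15,"z":0,"jaw":255},
  {"rx":0,"ry":0,"rz":0,"x":0,"y":0,"z":0,"jaw":255},
])

```text
t: 34.25
eef_pos: [0.5503, 0.1097, 0.1271]
eef_rot: [3.139, -0.003, 0.0]
force: [0.3, -7.2, -5.5]
opening: 0.0131
```

play_rows([
  {"rx":0,"ry":0,"rz":0,"x":0,"y":-0.1,"z":0,"jaw":255},
  {"rx":0,"ry":0,"rz":0,"x":0,"y":0,"z":0,"jaw":255},
])

```text
t: 34.45
eef_pos: [0.5504, 0.1122, 0.1272]
eef_rot: [3.139, -0.003, 0.0]
force: [1.0, -8.6, -6.7]
opening: 0.013
```

play_rows([
  {"rx":0,"ry":0,"rz":0,"x":0,"y":-0.1,"z":0,"jaw":255},
  {"rx":0,"ry":0,"rz":0,"x":0,"y":0,"z":0,"jaw":255},
])

```text
t: 34.65
eef_pos: [0.5504, 0.115, 0.1271]
eef_rot: [3.138, -0.004, 0.0]
force: [-0.4, -9.8, -6.8]
opening: 0.0129
```

play_rows([
  {"rx":0,"ry":0,"rz":0,"x":0,"y":-0.07,"z":0,"jaw":255},
  {"rx":0,"ry":0,"rz":0,"x":0,"y":0,"z":0,"jaw":255},
])

```text
t: 34.85
eef_pos: [0.5504, 0.117, 0.1271]
eef_rot: [3.138, -0.004, -0.0]
force: [-0.1, -10.4, -6.4]
opening: 0.0132
```

```bash
python3 look.py scene m2;python3 -c "
import cv2
f=cv2.imread('pics/m2.png')[170:320,285:455];cv2.imwrite('pics/m2z.png',cv2.resize(f,None,fx=4,fy=4,interpolation=2))"
```

```text
34.85 [0.55038347 0.11696655 0.12713581]
```

View pics/m2z.png

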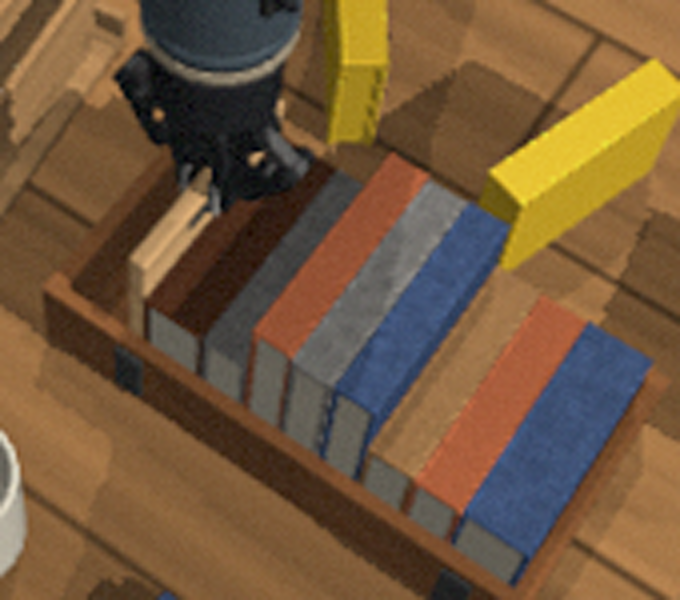

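play_rows([
  {"rx":0,"ry":0,"rz":0,"x":0,"y":-0.07,"z":0,"jaw":255},
  {"rx":0,"ry":0,"rz":0,"x":0,"y":0,"z":0,"jaw":255},
])

```text
t: 35.1
eef_pos: [0.5504, 0.1178, 0.1272]
eef_rot: [3.137, -0.005, -0.0]
force: [0.9, -13.5, -4.9]
opening: 0.0131
```

play_rows([
  {"rx":0,"ry":0,"rz":0,"x":0,"y":-0.05,"z":0,"jaw":255},
  {"rx":0,"ry":0,"rz":0,"x":0,"y":0,"z":0,"jaw":255},
])

```text
t: 35.3
eef_pos: [0.5504, 0.1181, 0.1272]
eef_rot: [3.136, -0.006, -0.001]
force: [0.0, -17.5, -4.0]
opening: 0.0127
```

play_rows([
  {"rx":0,"ry":0,"rz":0,"x":0,"y":0.1,"z":0,"jaw":255},
  {"rx":0,"ry":0,"rz":0,"x":0,"y":0,"z":0,"jaw":150},
  {"rx":0,"ry":0,"rz":0,"x":0,"y":0,"z":0,"jaw":150},
  {"rx":0,"ry":0,"rz":0,"x":0,"y":0,"z":-0.6,"jaw":150},
  {"rx":0,"ry":0,"rz":0,"x":0,"y":0,"z":-1,"jaw":150},
  {"rx":0,"ry":0,"rz":0,"x":0,"y":0,"z":-1,"jaw":150},
  {"rx":0,"ry":0,"rz":0,"x":0,"y":0,"z":-1,"jaw":150},
  {"rx":0,"ry":0,"rz":0,"x":0,"y":0,"z":-1,"jaw":150},
])

```text
t: 36.1
eef_pos: [0.5505, 0.1217, 0.267]
eef_rot: [-3.14, -0.002, -0.003]
force: [0.2, 0.7, -0.5]
opening: 0.035
```

play_rows([
  {"rx":0,"ry":0,"rz":0,"x":0,"y":1,"z":0,"jaw":150},
  {"rx":0,"ry":0,"rz":0,"x":0,"y":1,"z":0,"jaw":150},
  {"rx":0,"ry":0,"rz":0,"x":0,"y":1,"z":0,"jaw":150},
  {"rx":0,"ry":0,"rz":0,"x":0,"y":1,"z":0,"jaw":150},
  {"rx":0,"ry":0,"rz":0,"x":0,"y":1,"z":0,"jaw":150},
  {"rx":0,"ry":0,"rz":0,"x":0,"y":1,"z":0,"jaw":150},
  {"rx":0,"ry":0,"rz":0,"x":0,"y":0,"z":0,"jaw":150},
  {"rx":0,"ry":0,"rz":0,"x":0,"y":0,"z":0,"jaw":150},
])

```text
t: 36.9
eef_pos: [0.5508, -0.0591, 0.2654]
eef_rot: [-3.141, 0.001, -0.003]
force: [0.4, -0.4, -0.4]
opening: 0.035
```

```bash
python3 look.py scene n2;python3 look.py top n3;python3 -c "
import cv2
f=cv2.imread('pics/n2.png')[170:320,285:455];a=cv2.resize(f,None,fx=4,fy=4,interpolation=2);cv2.imwrite('pics/n2z.png',a[:600])
f=cv2.imread('pics/n3.png')[160:250,200:330];cv2.imwrite('pics/n3z.png',cv2.resize(f,None,fx=6,fy=6,interpolation=2))"
```

```text
36.9 [ 0.55076855 -0.05911566  0.26537514]
36.95 [ 0.5507417  -0.05814157  0.26520233]
```

View pics/n2z.png

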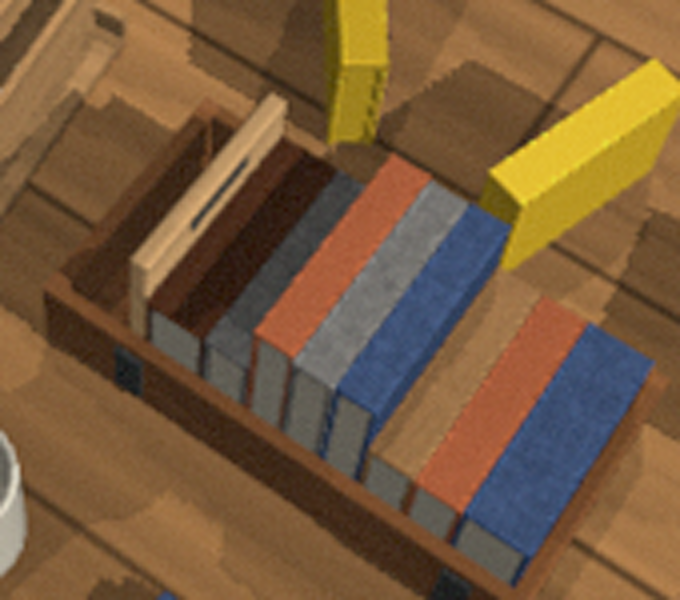

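View pics/n3z.png

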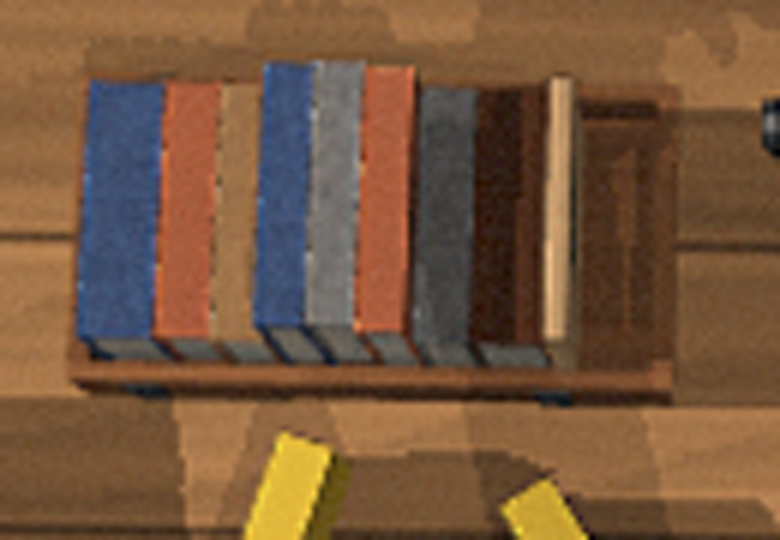

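View pics/n2.png

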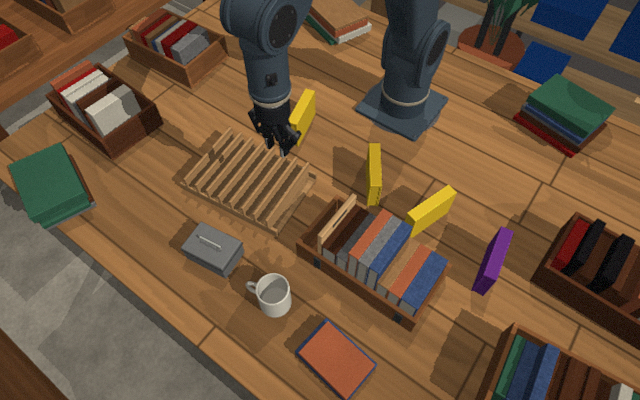

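The row is snug and upright, with the board against thick_near. The rack is empty, and the mug and tin haven't moved. I'm handing in the job.

```bash
python3 -c "
from rig import ctrl
print(ctrl.close_job())"
```

```text
the job is handed in; nothing more can be done
None
```

I drew the board right back until it hit its stop. I then filed all three tall books (orange, blue and grey) between old2 and old3, using the first two to nudge the standing books aside. Last, I pushed the board up until the resisting force rose to about 17 N with no further movement, released it and moved the arm clear.

- **Last checks:** In the final scene and top pictures the whole row looks upright with no visible gaps. The rack is empty, and the mug and cash tin look unmoved. By eye, the two pictures agreed with the final board position; I did not re-fit every book's pose after the last push.
- **Run:** Robot time was about 37 s of the 210 s allowed, and no book was knocked aside. The wrist force I saw peaked at about 26 N, while checking the board's back stop. The job is handed in, but it reports no verdict.

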